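# Complete the honey tasting cassette and unclip it

### The job

Stand the one tall honey sample tube from the wooden pocket tray upright in the empty socket of the white tasting cassette and let go of it. Then pinch the cassette's two opposed side catches together so that it unlatches, lift it straight up about 10 cm clear of its dock with all four tubes upright in it, and finish while still holding it there, level and still. Never tip a tube over, and leave the rest of the counter as it stands.

Things in the scene. Friction and masses are not known exactly. Their poses are not given: they have to be found in the camera images.
- cassette: white loose rack, 0.24 kg, x along its length; origin: centre of its underside, 8 mm above the table while docked (1.5 mm play). Two end blocks 40 (x) x 74 x 22 mm high at x = +-64 mm, each with two square sockets 28 mm wide, 18 deep, floor at z = 4, at x = +-64, y = +-18. Mid tower 24 (x) x 32 x 84 mm high, a catch on its +y and -y sides. Tubes stand 40 mm off the tower, 12 mm from each other
- empty_socket (a point): centre of the floor of the one empty socket, at (-64, 18, 4) mm in the cassette's frame; axes as the cassette's. A tube in it has 40 mm free towards the tower in x, all room on the other side, and 12 mm to its neighbour in y
- catch_left (a joint): travel of the catch on the cassette's +y side, m: 0 = sprung out (latched), 0.007 = pushed fully in towards the tower; the hook is free of the dock beyond 0.005. Its spring pushes back with 2 N at rest and 6 N fully in
- catch_right (a joint): the same for the catch on the cassette's -y side
- catch_left_pad (a point): middle of the flat outer face of the left catch's finger plate, at (0, 30, 66) mm in the cassette's frame when out; it moves with the catch, faces +y. The plate is 24 mm wide (x), 42 mm tall (z = 42 to 84). Over both plates: 60 mm when out, 46 mm fully in. Its hook, below, sits under the dock's lip and holds the cassette down until both catches are pushed in; they spring out when let go
- catch_right_pad (a point): the same for the right catch, at (0, -30, 66) mm in the cassette's frame, facing -y
- dock: fixed wooden base plate 180 (x) x 90 (y) x 8 mm with low ridges round the cassette (to 16 mm high) and two steel lips at y = +-31 to +-44 mm, up to 25 mm high, over the catch hooks; origin at the centre of its underside on the table, axes parallel to the cassette's while latched
- tray: fixed wooden pocket tray, 50 (x) x 146 (y) x 22 mm high, origin at the centre of its underside on the table; three square pockets 28 x 28 mm, 18 mm deep (floor 4 mm above the table) in a row along its y at -48, 0 and 48 mm
- vial_spare: the tube to be loaded: closed sample tube, upright cylinder 24 mm diameter, 62 mm tall, amber glass with a 14 mm steel cap of the same diameter, about 40 g; origin at the centre of its underside. It stands in one of the tray's three pockets and is the only tall one there; 44 mm of it stand above the tray
- vial_a: closed sample tube, upright cylinder 24 mm diameter, 62 mm tall, amber glass with a 14 mm steel cap of the same diameter, about 40 g; origin at the centre of its underside. Already in the cassette, in the socket at (-64, -18) mm
- vial_b: closed sample tube, upright cylinder 24 mm diameter, 62 mm tall, amber glass with a 14 mm steel cap of the same diameter, about 40 g; origin at the centre of its underside. Already in the cassette, in the socket at (64, 18) mm
- vial_c: closed sample tube, upright cylinder 24 mm diameter, 62 mm tall, amber glass with a 14 mm steel cap of the same diameter, about 40 g; origin at the centre of its underside. Already in the cassette, in the socket at (64, -18) mm
- short_a: bystander: short tube, 24 mm diameter, 36 mm tall, in another pocket of the tray; origin under its centre. Leave it
- short_b: bystander: short tube, 24 mm diameter, 36 mm tall, in another pocket of the tray; origin under its centre. Leave it
- honey_jar: bystander: honey jar, 68 mm diameter, 90 mm tall, origin under its centre
- syrup: bystander: clear glass bottle with a red cap, 60 mm diameter, 170 mm tall, origin under its centre
- tub: bystander: round red tub, 112 mm diameter, 55 mm tall, origin under its centre
- spatula: bystander: spatula lying on the table, 200 mm long, under 40 mm high
- cheese: bystander: wrapped block 90 x 60 x 35 mm, origin under its centre
Things that resemble listed ones, but are neither listed nor needed, are in the scene too. Leave any pink or red look-alike of the vial_spare alone.

How it is judged:
By the outcome, as a careful person would: the job done as asked, in the order asked, and still so for the second after the job is handed in, while the arm keeps its last pose, push and grip.
It also fails if it takes over 54 s, if anything falls off the work surface, if the arm or the gripper's body presses on something with over 40 N, if the wrist force passes 120 N, or if a joint passes its speed limit or range.

### The arm

A 6-joint arm with a two-finger parallel gripper is mounted at the origin on the work surface. World frame = base frame: x ahead of the robot, y to its left, z up, the work surface at z = 0. Lengths are in m, angles in degrees, forces in N, time in s.
With the tool pointing down it reaches from about 0.35 to 0.875 m from the base axis. Payload 4.2 kg.
Tool frame: the origin (TCP) lies at the very end of the fingers, on their centre line; the grasp point (between the pads) lies 19 mm behind it (tcp_to_grasp is the z of the grasp point in the tool frame, in m); z points along the fingers, y is the direction in which the jaws open and shut (so a half turn about z gives the same grasp; the last joint's range is limited). The gripper opens to 87 mm and grips with 3 to 60 N. Pads are 19 mm wide; open, the fingers measure 117 mm over their backs; the gripper's body (75 mm by 190 mm) begins 51 mm behind the grasp point.
Start: joints at [90.848, 22.042, 0.453, 0, -68.411, -14.817], TCP at [0.151, 0.607, 0.195] pointing down, gripper open.
Joint ranges: [-179.83, 179.83], [-69.29, 118.12], [-61.27, 80.66], [-181.25, 117.63], [-171.15, -9.14], [-177.46, 177.46]. Speed limits (degrees/s): [159.86, 159.86, 180, 180, 180, 180].

### API

Orientations are given as a 3x3 rotation matrix whose columns are the frame's x, y, z axes.
In Python, from station import sense, capture, camera_params, finish_job, tcp_to_grasp gives the robot as it stands.
- The arm moves only by the shell command python3 -m inch 'ROWS'. ROWS is JSON, a list of rows, each an object of numbers: "jaw": the closure in counts, from 0 (fully open) to 255 (shut); "x", "y", "z": the shift along the world's x, y, z normalised to -1 to 1, where 1 is 0.06 m; "ax", "ay", "az": the turn, a rotation vector about the world's x, y, z normalised to -1 to 1, where 1 is 10 degrees. A call has 1 to 12 rows; each row shifts and turns the pose as measured when the row begins; what a row does not reach is not made up. A row lasts 1/8 s, in which the tool goes at most 62.5 mm and 10.7 degrees, less where a joint would pass 70% of its speed; a pose out of reach is approached as far as the arm can. A call with a number of a shift or a turn outside -1 to 1 is refused whole. A call with a gripper value outside its range is refused whole. The fingers move at their own pace and stop on an object; the grip force is fixed at half the most. Time passes only in rows, so rows that do not move let the fingers close. It gives the time, the measured TCP pose, the force and the opening at its end, in the units of the state.
- sense(): the state, without advancing time (a new reading comes with each control period).
- capture(name): name is "side" or "top"; returns the picture (480x640x3 uint8, red, green, blue); there is no depth.
- camera_params(name): a dict with "vfov" (degrees; the focal length in pixels is half the picture's height over the tangent of half this angle, whatever the lens; pixels are square), "cx", "cy" (the principal point, pixels), "D" ([k1, k2, p1, p2, k3] as OpenCV has them; the pictures are not rectified), "R" (3x3) and "t" (3): a world point X has camera coordinates R X + t. Camera axes: x right, y down, z forward; pixel columns grow to the right and rows downward; lengths in m; the calibration is good to about 2 mm. A picture is of the moment at which its call begins. camera_params takes no time and is no camera call.
- finish_job(): hands the job in, once; it reports no verdict.
The state is a dict: "time_s": time; "joints": joint angles; "joint_velocities": joint speeds; "effort": joint torques, N m; "tcp_pos": TCP position; "ee_rot": TCP orientation; "wrist_force": force on the tool from outside, world axes, zero at the start; "moment": the same for the moment, N m; "gripper_width": opening from 0.0 (shut) to 1.0 (fully open).
Only numpy, scipy, OpenCV 4.12 (cv2) and the standard library are available. Lean on these libraries where they do the work, as an engineer would, in place of code of your own. Each camera call takes 0.05 s, during which the arm holds its last target.

## Working session

There is one attempt and no reset: what is moved stays moved. The work goes in short steps, Python scripts to look and compute and a shell command to move; the robot and the scene stay as the last step left them, time stands still between calls to the robot, and variables do not carry over. Pictures are saved under pics/ and viewed, and the job is handed in when it is done.

```bash
mkdir -p pics; ls
python3 - <<'E'
from station import *
import cv2,json
for n in("side","top"):
    cv2.imwrite(f"pics/{n}0.png",cv2.cvtColor(capture(n),cv2.COLOR_RGB2BGR)); print(n,camera_params(n))
print(sense(),tcp_to_grasp)
E
```

```text
pics
side {'vfov': 48.31591870631834, 'cx': 326.4107668955901, 'cy': 234.21438623289458, 'D': array([-0.12798673,  0.        ,  0.        ,  0.        ,  0.        ]), 'R': array([[-0.99041672, -0.13810292, -0.00151607],
       [-0.0820815 ,  0.5974116 , -0.79772302],
       [ 0.1110736 , -0.78995377, -0.60302213]]), 't': array([0.58505412, 0.14766899, 1.09336306])}
top {'vfov': 54.28460351426824, 'cx': 307.64965169300643, 'cy': 240.6980980593601, 'D': array([-0.11029936,  0.        ,  0.        ,  0.        ,  0.        ]), 'R': array([[-1.26759552e-03, -9.99924274e-01,  1.22409328e-02],
       [-9.87802587e-01, -6.53951730e-04, -1.55710057e-01],
       [ 1.55706271e-01, -1.22890024e-02, -9.87726955e-01]]), 't': array([-0.03116494,  0.6015886 ,  1.06641279])}
{'time_s': 0.1, 'joints': array([ 9.08483704e+01,  2.20868419e+01,  3.89638286e-01, -2.45739460e-02,
       -6.84117917e+01, -1.48165517e+01]), 'joint_velocities': array([-0.05067842, -0.06163113,  0.04743506,  0.01777276,  0.05871493,
       -0.02431075]), 'effort': array([-1.76054564e-04, -3.91695499e+01,  1.87932694e+01,  4.23201934e+00,
        1.34065695e-02, -7.27449537e-05]), 'tcp_pos': array([0.15071111, 0.60596112, 0.19367971]), 'ee_rot': array([[ 9.70391749e-01, -2.41536159e-01, -3.70600474e-04],
       [-2.41536422e-01, -9.70389879e-01, -1.90798914e-03],
       [ 1.01221419e-04,  1.94101043e-03, -9.99998111e-01]]), 'wrist_force': array([-0.74745044, -0.2122486 ,  0.16670422]), 'moment': array([-0.03767969,  0.02255814,  0.02705087]), 'gripper_width': 0.9978112350106108} -0.0187
```

View pics/side0.png

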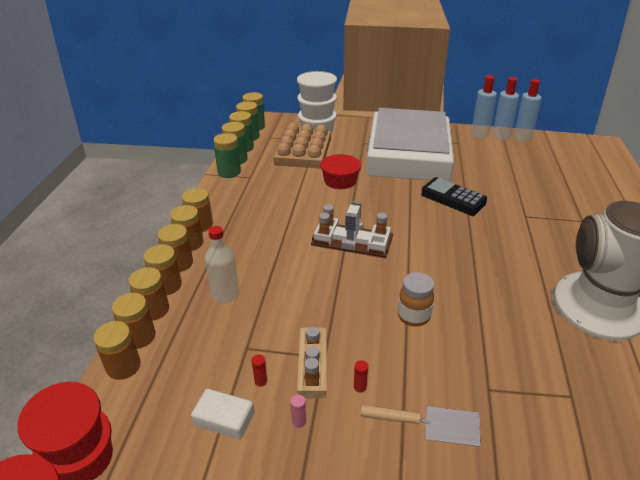

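View pics/top0.png

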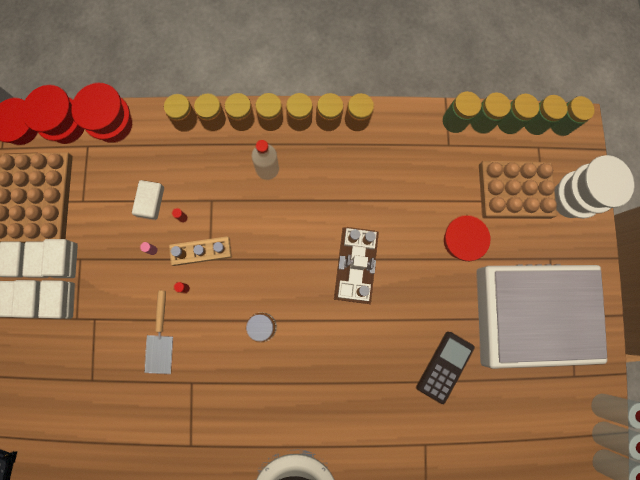

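Run:
```python
import cv2,numpy as np
s=cv2.imread("pics/side0.png");t=cv2.imread("pics/top0.png")
def c(im,x0,y0,w,h,k):return cv2.resize(im[y0:y0+h,x0:x0+w],(w*k,h*k),interpolation=cv2.INTER_CUBIC)
a=c(s,230,310,160,120,5);cv2.imwrite("pics/c1.png",a)
cv2.imwrite("pics/c2.png",c(s,300,190,100,70,8))
cv2.imwrite("pics/c3.png",c(t,130,200,120,100,6))
cv2.imwrite("pics/c4.png",c(t,315,215,80,100,6))
```

```text
(no output)
```

View pics/c1.png

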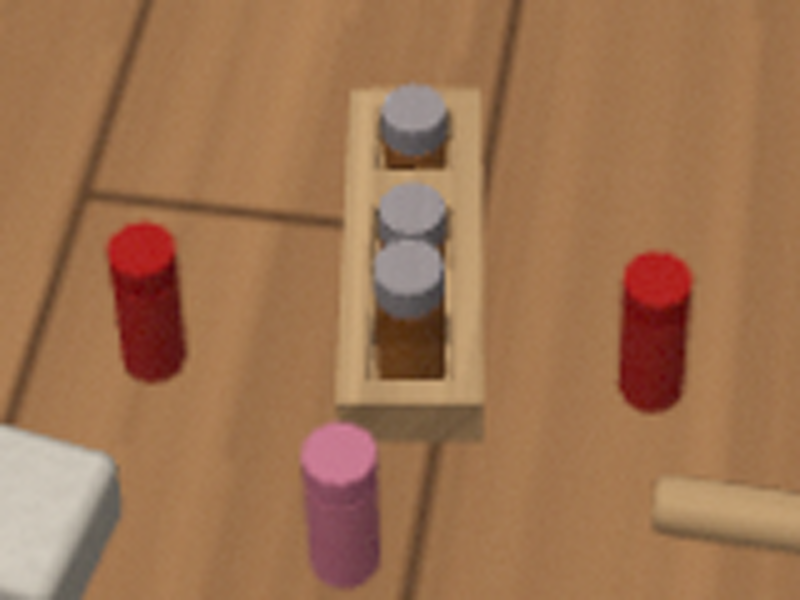

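View pics/c2.png

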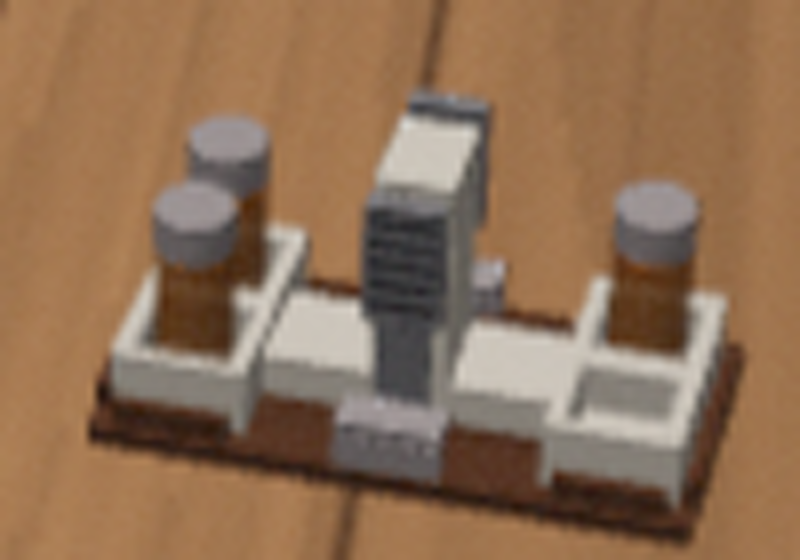

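View pics/c3.png

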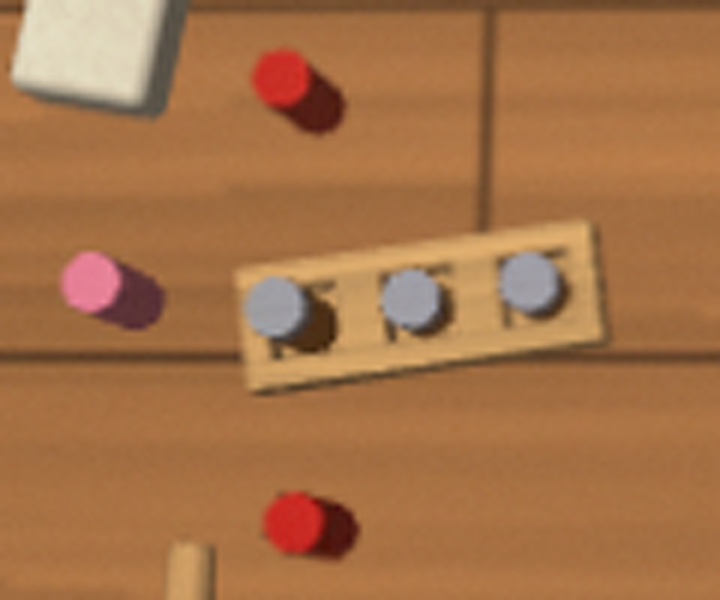

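View pics/c4.png

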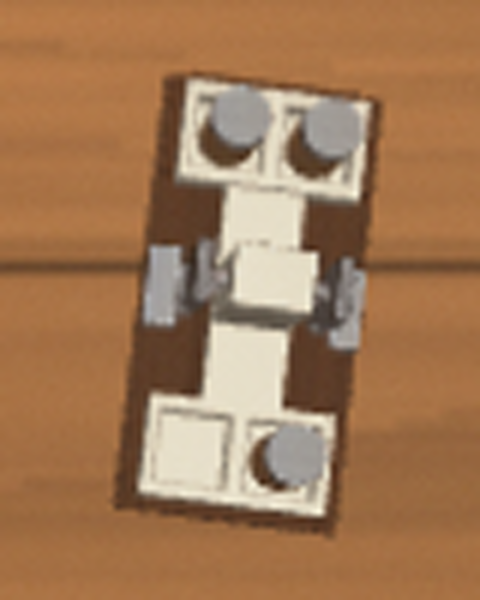

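```bash
cat > h.py <<'E'
import numpy as np,cv2
from station import *
def P(n):
    p=camera_params(n);f=240/np.tan(np.radians(p["vfov"]/2))
    return np.array([[f,0,p["cx"]],[0,f,p["cy"]],[0,0,1]]),np.array(p["D"]),np.array(p["R"]),np.array(p["t"])
def ray(n,uv):
    K,D,R,t=P(n);x=cv2.undistortPoints(np.array(uv,float).reshape(-1,1,2),K,D).reshape(-1,2)
    return -R.T@t,np.c_[x,np.ones(len(x))]@R
def onz(n,uv,z):
    c,d=ray(n,uv);return c+d*((z-c[2])/d[:,2])[:,None]
def proj(n,X):
    K,D,R,t=P(n);return cv2.projectPoints(np.array(X,float).reshape(-1,1,3),cv2.Rodrigues(R)[0],t,K,D)[0].reshape(-1,2)
def tri(uv1,uv2):
    A=np.zeros((3,3));b=np.zeros(3);L=[]
    for n,u in(("top",uv1),("side",uv2)):
        c,d=ray(n,[u]);d=d[0]/np.linalg.norm(d[0]);M=np.eye(3)-np.outer(d,d);A+=M;b+=M@c;L.append((c,M))
    X=np.linalg.solve(A,b);return X,[np.linalg.norm(M@(X-c)) for c,M in L]
E
python3 - <<'E'
from h import *
for n in("top","side"): print(n,ray(n,[[320,240]])[0])
t=cv2.imread("pics/top0.png");hsv=cv2.cvtColor(t,cv2.COLOR_BGR2HSV)
def comps(m,x0,y0,x1,y1,amin=20,z=0):
    mm=np.zeros(m.shape,np.uint8);mm[y0:y1,x0:x1]=m[y0:y1,x0:x1]
    k,l,st,c=cv2.connectedComponentsWithStats(mm)
    for i in range(1,k):
        if st[i,4]>=amin:print(st[i],c[i].round(1),onz("top",[c[i]],z)[0].round(4))
# cap tops
b,g,r=[t[...,i].astype(int) for i in range(3)]
gray=((b>=r-2)&(r>95)).astype(np.uint8)*255
print("tray caps z .066/.04");comps(gray,165,230,235,270,15,.066);comps(gray,165,230,235,270,15,.04)
print("cassette gray");comps(gray,320,220,390,310,10,.074)
print(t[251,176],t[249,199],t[237,369],t[291,364],t[232,350])
dark=((hsv[...,2]<110)&(r<105)).astype(np.uint8)*255
print("dark");comps(dark,325,215,390,310,100)
cv2.imwrite("pics/m.png",cv2.resize(np.hstack([gray[215:310,320:390],dark[215:310,320:390],gray[215:310,165:235]]),None,fx=3.5,fy=3.5,interpolation=0))
for n,u in(("tub",(467,238)),):print(onz("top",[u],.055))
for n,u in(("pink",(145.3,247)),("redL",(177,213)),("redR",(179,287))):print(n,onz("top",[u],.062))
E
```

```text
top [ 0.42816411 -0.01766402  1.14737954]
side [0.47012451 0.8562848  0.77800806]
tray caps z .066/.04
[214 243   9   8  61] [217.8 246.4] [0.5849 0.179  0.066 ]
[194 245   9   9  63] [198.  249.3] [0.5781 0.2255 0.066 ]
[172 247   9   9  60] [175.6 250.9] [0.5742 0.2785 0.066 ]
[214 243   9   8  61] [217.8 246.4] [0.5887 0.1837 0.04  ]
[194 245   9   9  63] [198.  249.3] [0.5817 0.2314 0.04  ]
[172 247   9   9  60] [175.6 250.9] [0.5777 0.2856 0.04  ]
cassette gray
[160 155 156] [163 156 157] [149 154 158] [152 156 160] [123 134 145]
dark
[334 228  44  76 822] [354.4 268.7] [ 0.5392 -0.147   0.    ]
[[ 0.60719445 -0.4147405   0.055     ]]
pink [[0.58392629 0.35273466 0.062     ]]
redL [[0.66587887 0.28011351 0.062     ]]
redR [[0.49006691 0.26815337 0.062     ]]
```

View pics/m.png

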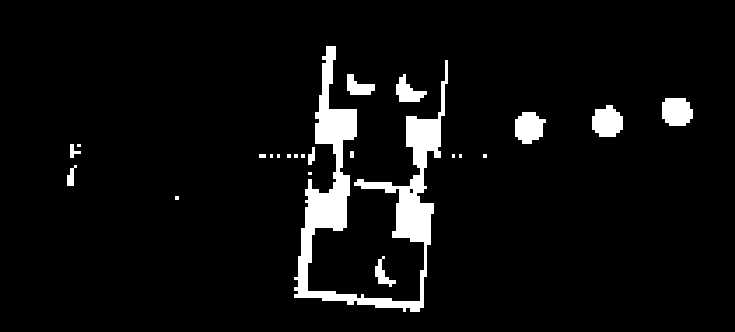

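Run:
```python
from h import *
np.set_printoptions(suppress=True,precision=4)
t=cv2.imread("pics/top0.png")
for r in (232,237,243): print([tuple(int(v) for v in t[r,x]) for x in range(347,374,2)])
def fit(n,box,z,lo=115,hi=185):
    im=cv2.imread(f"pics/{n}0.png").astype(int);x0,y0,x1,y1=box;s=im[y0:y1,x0:x1]
    v=s.max(2);sat=s.max(2)-s.min(2)
    m=((v>lo)&(v<hi)&(sat<18)).astype(np.uint8)
    k,l,st,c=cv2.connectedComponentsWithStats(m,connectivity=4)
    for i in range(1,k):
        if st[i,4]>=20: p=c[i]+[x0,y0];print(n,st[i],p,onz(n,[p],z)[0] if z else "")
fit("top",(345,225,382,250),.074);fit("top",(355,280,380,305),.074)
```

```text
[(176, 198, 211), (154, 174, 185), (153, 154, 159), (153, 156, 159), (153, 159, 162), (149, 155, 159), (158, 166, 168), (199, 221, 229), (158, 177, 188), (166, 188, 200), (170, 185, 194), (154, 159, 165), (144, 150, 158), (160, 166, 172)]
[(156, 179, 195), (42, 65, 94), (97, 101, 110), (153, 155, 158), (154, 157, 161), (151, 156, 160), (161, 177, 191), (192, 214, 223), (106, 130, 154), (59, 66, 79), (152, 156, 159), (149, 154, 158), (147, 155, 160), (146, 151, 158)]
[(197, 219, 228), (196, 219, 228), (178, 200, 213), (170, 191, 205), (185, 208, 220), (180, 202, 215), (194, 218, 226), (173, 195, 207), (183, 207, 219), (41, 62, 89), (42, 63, 89), (39, 61, 88), (187, 211, 222), (145, 166, 177)]
top [ 5  4 10 10 75] [354.7067 233.84  ] [ 0.6136 -0.1408  0.074 ]
top [20  7 10  9 71] [369.8873 235.9437] [ 0.6087 -0.1763  0.074 ]
top [ 4  6 10 10 78] [363.8718 290.3846] [ 0.4821 -0.1598  0.074 ]
```

Run:
```python
from h import *
np.set_printoptions(suppress=True,precision=4)
print("socket",onz("top",[[345.9,289.6]],.030))
t=cv2.imread("pics/top0.png");hsv=cv2.cvtColor(t,cv2.COLOR_BGR2HSV);r=t[...,2].astype(int)
s=t.astype(int)
dark=np.zeros(r.shape,np.uint8);dark[215:310,325:390]=((r<125))[215:310,325:390]
k,l,st,c=cv2.connectedComponentsWithStats(dark);i=1+np.argmax(st[1:,4]);dm=(l==i).astype(np.uint8)
dm=cv2.morphologyEx(dm,cv2.MORPH_OPEN,np.ones((2,2)))
cn=np.vstack(cv2.findContours(dm,0,2)[0]);cn=cv2.convexHull(cn);bx=cv2.boxPoints(cv2.minAreaRect(cn));q=onz("top",bx,.006);print(bx,q,q.mean(0))
print([np.linalg.norm(q[i]-q[i-1]) for i in range(4)])
# side caps
im=cv2.imread("pics/side0.png").astype(int)
cv=onz("top",[[175.6,250.9]],.066)[0]
for nm,tp,z in(("b",(354.7,233.84),.074),("c",(369.9,235.9),.074),("a",(363.87,290.38),.074),("spare",(175.6,250.9),.066),("s1",(198,249.3),.04),("s2",(217.8,246.4),.04)):
    X=onz("top",[tp],z)[0];print(nm,X,"side pred",proj("side",X)[0],"syrup" )
print(onz("top",[[262.5,146.5]],.17),onz("top",[[260,327]],.09))
def c(x0,y0,w,h,k,n):
    cv2.imwrite(n,cv2.resize(im[y0:y0+h,x0:x0+w].astype(np.uint8),(w*k,h*k),interpolation=0))
c(310,200,90,60,8,"pics/d1.png");c(295,320,40,70,8,"pics/d2.png")
```

```text
socket [[ 0.4863 -0.1226  0.03  ]]
[[334.2458 300.5995]
 [342.4746 228.5971]
 [379.8719 232.8711]
 [371.643  304.8735]] [[ 0.461  -0.0962  0.006 ]
 [ 0.6386 -0.1184  0.006 ]
 [ 0.6279 -0.2115  0.006 ]
 [ 0.4503 -0.1872  0.006 ]] [ 0.5444 -0.1533  0.006 ]
[np.float64(0.09159528199803026), np.float64(0.1789411458611647), np.float64(0.09371557664467552), np.float64(0.1792474476983638)]
b [ 0.6136 -0.1408  0.074 ] side pred [324.9415 214.2481] syrup
c [ 0.6088 -0.1763  0.074 ] side pred [329.1034 205.8177] syrup
a [ 0.4821 -0.1598  0.074 ] side pred [382.7205 214.0388] syrup
spare [0.5742 0.2784 0.066 ] side pred [313.2631 360.983 ] syrup
s1 [0.5817 0.2313 0.04  ] side pred [313.5111 349.5027] syrup
s2 [0.5888 0.1837 0.04  ] side pred [313.7527 329.632 ] syrup
[[0.7913 0.0689 0.17  ]] [[0.3999 0.0757 0.09  ]]
```

View pics/d1.png

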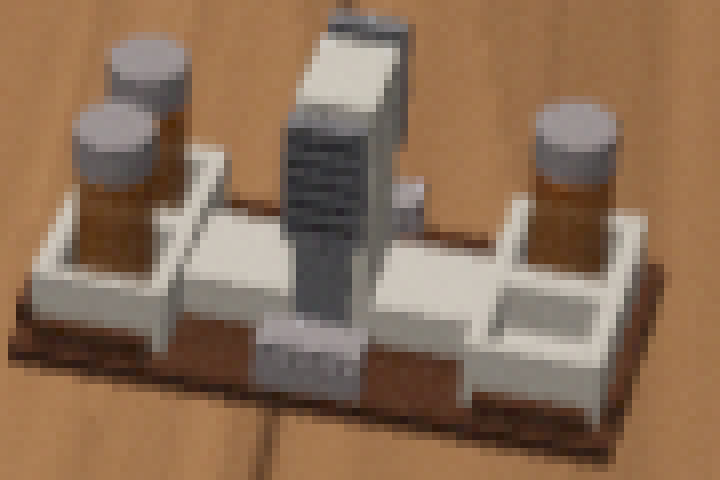

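View pics/d2.png

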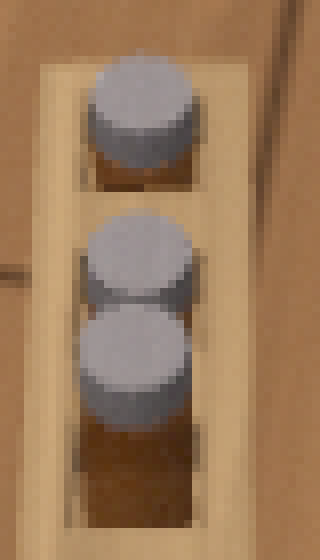

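Tall tubes resembling the target: the amber tube with a steel cap in the tray's +y pocket (top 176,251; side 311,363), pink (146,247), and two red ones (178,214; 180,287). The enlarged crops show only the amber one is tall, steel-capped and in the tray. Its two neighbours (198,249; 218,246) are short. The empty socket is at top px (346,290). I'll move above the tall tube.

```bash
python3 -m inch '[{"jaw":0,"x":0.59,"y":-0.45,"z":0,"az":-0.56},{"jaw":0,"x":0.59,"y":-0.45,"az":-0.56},{"jaw":0,"x":0.59,"y":-0.45,"az":-0.56},{"jaw":0,"x":0.59,"y":-0.45,"az":-0.56},{"jaw":0,"x":0.59,"y":-0.45,"az":-0.56},{"jaw":0,"x":0.59,"y":-0.45,"az":-0.56},{"jaw":0,"x":0.59,"y":-0.45,"az":-0.56},{"jaw":0,"x":0.59,"y":-0.45,"az":-0.56},{"jaw":0,"x":0.59,"y":-0.45,"az":-0.56},{"jaw":0,"x":0.59,"y":-0.45,"az":-0.56},{"jaw":0,"x":0.59,"y":-0.45,"az":-0.56},{"jaw":0,"x":0.59,"y":-0.45,"az":-0.56}]'
cat >> h.py <<'E'
np.set_printoptions(suppress=True,precision=4)
def st():
    s=sense();R=s["ee_rot"];a=np.degrees(np.arctan2(R[1,1],R[0,1]))
    print("t",s["time_s"],"tcp",s["tcp_pos"],"jawdir",a,a+180,"z",R[:,2],"F",s["wrist_force"],"w",s["gripper_width"],"q",s["joints"])
E
python3 -c "
from h import *;st()"
```

```text
t 0.1 tcp [0.1507 0.606  0.1937] jawdir -103.97725029116769 76.02274970883231 z [-0.0004 -0.0019 -1.    ] F [-0.7475 -0.2122  0.1667] w 0.9978112350106108 q [ 90.8484  22.0868   0.3896  -0.0246 -68.4118 -14.8166]$[0]: bad value
```

```bash
python3 -m inch '[{"jaw":0,"x":0.59,"y":-0.45,"z":0.0,"ax":0.0,"ay":0.0,"az":-0.56}]';python3 -c "
from h import *;st()"
```

```text
time_s: 0.22
tcp_pos: [0.1849, 0.5796, 0.1926]
ee_rot: [[0.942, -0.334, -0.001], [-0.334, -0.942, -0.003], [0.0, 0.003, -1.0]]
wrist_force: [1.4, 0.1, -0.4]
gripper_width: 0.998
t 0.225 tcp [0.1849 0.5796 0.1926] jawdir -109.53225468784171 70.46774531215829 z [-0.0008 -0.0028 -1.    ] F [ 1.3695  0.06   -0.4199] w 0.9982651160478531 q [ 87.5071  20.6079  -2.0247  -0.0447 -67.5324 -17.0222]
```

```bash
python3 -m inch '[{"jaw":0,"x":0.59,"y":-0.45,"z":0,"ax":0,"ay":0,"az":-0.56},{"jaw":0,"x":0.59,"y":-0.45,"z":0,"ax":0,"ay":0,"az":-0.56},{"jaw":0,"x":0.59,"y":-0.45,"z":0,"ax":0,"ay":0,"az":-0.56},{"jaw":0,"x":0.59,"y":-0.45,"z":0,"ax":0,"ay":0,"az":-0.56},{"jaw":0,"x":0.59,"y":-0.45,"z":0,"ax":0,"ay":0,"az":-0.56},{"jaw":0,"x":0.59,"y":-0.45,"z":0,"ax":0,"ay":0,"az":-0.56},{"jaw":0,"x":0.59,"y":-0.45,"z":0,"ax":0,"ay":0,"az":-0.56},{"jaw":0,"x":0.59,"y":-0.45,"z":0,"ax":0,"ay":0,"az":-0.56},{"jaw":0,"x":0.59,"y":-0.45,"z":0,"ax":0,"ay":0,"az":-0.56},{"jaw":0,"x":0.59,"y":-0.45,"z":0,"ax":0,"ay":0,"az":-0.56},{"jaw":0,"x":0.59,"y":-0.45,"z":0,"ax":0,"ay":0,"az":-0.56}]';python3 -c "
from h import *;st()"
```

```text
time_s: 1.6
tcp_pos: [0.5826, 0.2697, 0.1868]
ee_rot: [[0.121, -0.993, -0.013], [-0.993, -0.121, -0.004], [0.003, 0.014, -1.0]]
wrist_force: [1.2, 1.3, 1.5]
gripper_width: 1.001
t 1.6 tcp [0.5826 0.2697 0.1868] jawdir -173.07131640378782 6.928683596212181 z [-0.0133 -0.0043 -0.9999] F [1.1519 1.2783 1.5206] w 1.0009204950123076 q [ 39.1019  24.446    3.1906  -0.3099 -69.492  -32.0618]
```

```bash
python3 -m inch '[{"jaw":0,"x":-0.12,"y":0.17,"z":-0.2,"ax":0.02,"ay":-0.07,"az":0.14},{"jaw":0,"x":0,"y":0,"z":-0.2,"ax":0,"ay":0,"az":0}]';python3 - <<'E'
from h import *;st()
for n in("side","top"):
    im=cv2.cvtColor(capture(n),cv2.COLOR_RGB2BGR);cv2.imwrite(f"pics/{n}1.png",im)
E
```

```text
time_s: 1.85
tcp_pos: [0.5779, 0.2772, 0.1612]
ee_rot: [[0.139, -0.99, -0.001], [-0.99, -0.139, -0.001], [0.001, 0.001, -1.0]]
wrist_force: [-0.2, -0.0, 0.9]
gripper_width: 0.998
t 1.85 tcp [0.5779 0.2772 0.1612] jawdir -172.0146022115477 7.985397788452303 z [-0.001  -0.0013 -1.    ] F [-0.2054 -0.0304  0.877 ] w 0.9979095710956394 q [ 40.0706  24.9634   0.1208   0.0217 -65.2516 -32.0942]
```

View pics/side1.png

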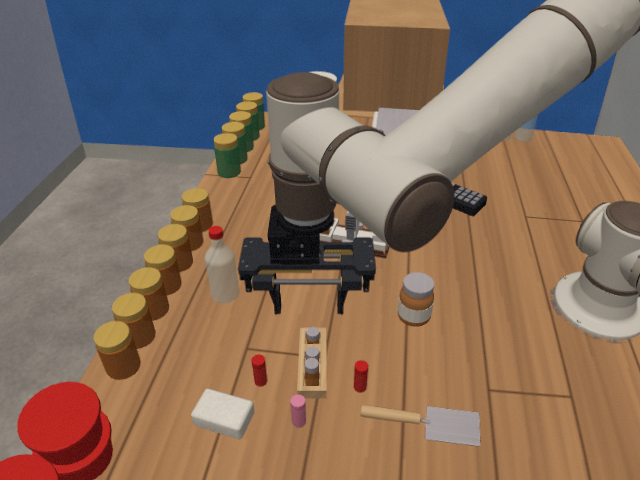

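View pics/top1.png

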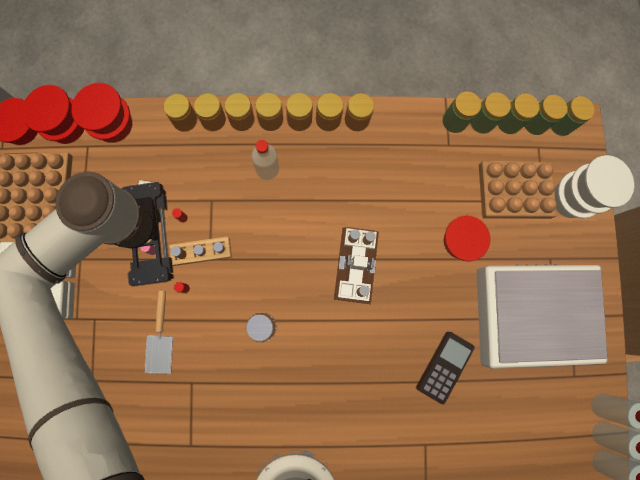

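Run:
```python
from h import *
s=sense();T=s["tcp_pos"];y=s["ee_rot"][:,1]
print(proj("side",[T,T+y*.0435,T-y*.0435,T+y*.0585,T-y*.0585]))
im=cv2.imread("pics/side1.png");cv2.imwrite("pics/e1.png",cv2.resize(im[260:400,240:380],None,fx=4.2,fy=4.2,interpolation=0))
```

```text
[[310.6236 321.5155]
 [338.1553 321.394 ]
 [283.1331 321.5772]
 [347.6482 321.3382]
 [273.6733 321.5845]]
```

View pics/e1.png

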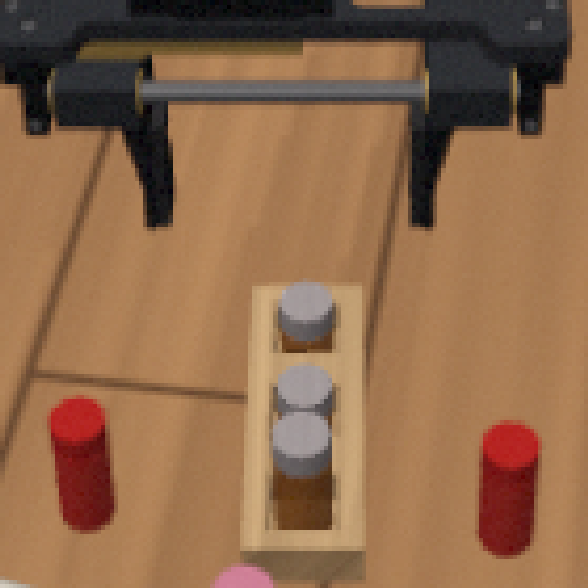

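Run:
```python
from h import *
im=cv2.imread("pics/top1.png");cv2.imwrite("pics/e2.png",cv2.resize(im[175:300,110:240],None,fx=4.5,fy=4.5,interpolation=0))
st()
print(tri((164.5,238),(307.9,281.4)))
```

```text
t 1.95 tcp [0.5771 0.2766 0.16  ] jawdir -172.0165879639784 7.983412036021605 z [-0.0038 -0.0034 -1.    ] F [-0.304   0.2436 -0.1657] w 1.0006769433209497 q [ 40.074   25.0323   0.0514   0.0078 -65.3106 -32.0935]
(array([0.5807, 0.258 , 0.2276]), [np.float64(0.00225338055399158), np.float64(0.0022533805539915026)])
```

View pics/e2.png

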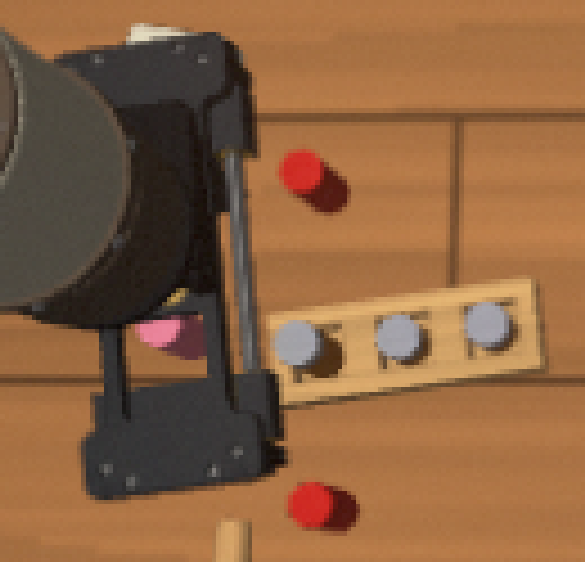

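Run:
```python
from h import *
for z in(.23,.25,.27,.29):print(z,onz("top",[[147.4,234]],z))
T=sense()["tcp_pos"];
for h in(.07,.09,.11,.13):
  print(h,proj("top",[T+[0,0,h]]),proj("side",[T+[0,0,h]]))
```

```text
0.23 [[0.5862 0.2925 0.23  ]]
0.25 [[0.5827 0.2857 0.25  ]]
0.27 [[0.5793 0.279  0.27  ]]
0.29 [[0.5758 0.2722 0.29  ]]
0.07 [[154.9239 238.4761]] [[309.6855 289.0304]]
0.09 [[151.8    236.8398]] [[309.4016 279.0742]]
0.11 [[148.5427 235.1324]] [[309.1101 268.7962]]
0.13 [[145.1435 233.3494]] [[308.811  258.1836]]
```

```bash
python3 -m inch '[{"jaw":0,"x":-0.03,"y":0.06,"z":-0.5,"ax":0.02,"ay":-0.02,"az":0.04},{"jaw":0,"x":0,"y":0,"z":-0.6,"ax":0,"ay":0,"az":0},{"jaw":0,"x":0,"y":0,"z":-0.5,"ax":0,"ay":0,"az":0},{"jaw":0,"x":0,"y":0,"z":-0.2,"ax":0,"ay":0,"az":0}]';python3 - <<'E'
from h import *;st()
im=cv2.cvtColor(capture("side"),cv2.COLOR_RGB2BGR)
T=sense()["tcp_pos"];y=sense()["ee_rot"][:,1]
print(proj("side",[T,T+y*.0435,T-y*.0435]))
cv2.imwrite("pics/e3.png",cv2.resize(im[300:420,240:380],None,fx=5,fy=5,interpolation=0))
E
```

```text
time_s: 2.45
tcp_pos: [0.5762, 0.2825, 0.0524]
ee_rot: [[0.149, -0.989, 0.005], [-0.989, -0.149, 0.003], [-0.002, -0.005, -1.0]]
wrist_force: [0.0, -0.4, -0.2]
gripper_width: 0.997
t 2.45 tcp [0.5762 0.2825 0.0524] jawdir -171.4114931982451 8.588506801754903 z [ 0.0051  0.0028 -1.    ] F [ 0.0181 -0.4474 -0.1679] w 0.9973143303682903 q [ 40.5735  30.5928  -7.5219   0.0862 -51.5566 -32.0381]
[[312.0898 368.181 ]
 [337.6395 368.0083]
 [286.5407 368.2735]]
```

View pics/e3.png

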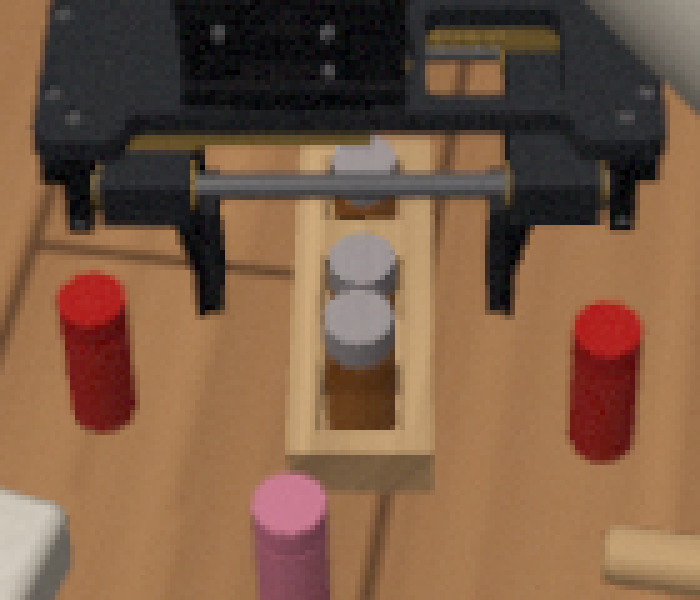

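Run:
```python
from h import *
im=cv2.imread("pics/side1.png");cv2.imwrite("pics/e4.png",cv2.resize(im[190:320,230:390],None,fx=5,fy=4.6,interpolation=0))
im=cv2.imread("pics/top1.png");cv2.imwrite("pics/e5.png",cv2.resize(im[235:300,120:185],None,fx=9,fy=9,interpolation=0))
```

```text
(no output)
```

View pics/e4.png

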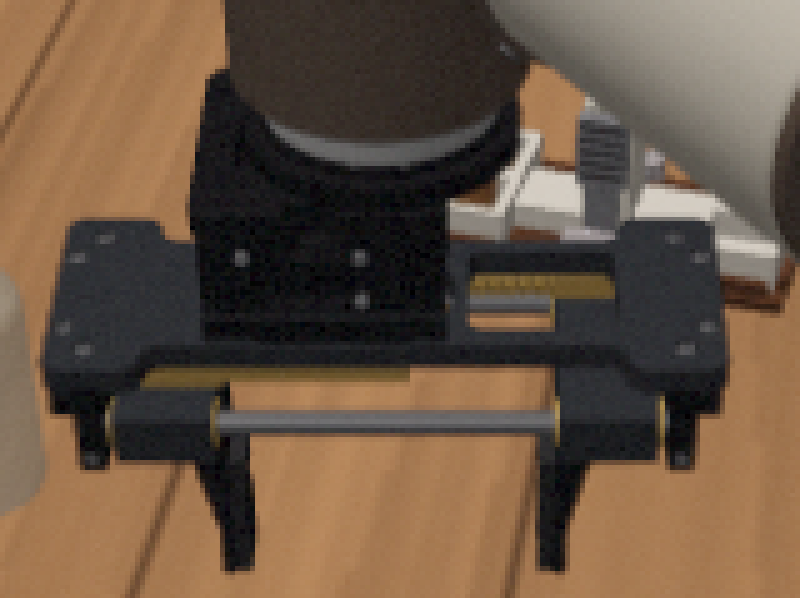

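View pics/e5.png

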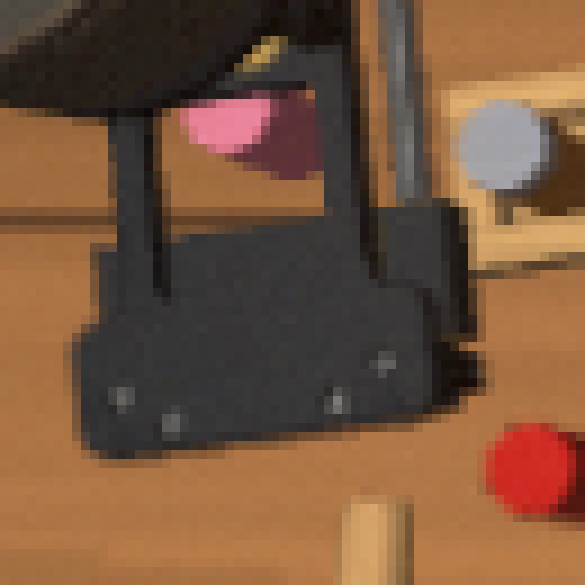

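Run:
```python
from h import *
L=[]
for a,b in(((123,400),(685,350)),((173,425),(707,327)),((338,402),(700,257)),((386,362),(675,238))):
    X,e=tri((120+a[0]/9-.5,235+a[1]/9-.5),(230+b[0]/5-.5,190+b[1]/4.6-.5));L.append(X);print(X,e[0])
m=np.mean(L,0);a=np.radians(8.0);T=np.array([.5779,.2772,.1612])
d=m-T;print("tool-local: along jaw",d@[np.cos(a),np.sin(a),0],"perp",d@[-np.sin(a),np.cos(a),0],"h",d[2])
```

```text
[0.4922 0.2919 0.2985] 0.0014739102144455088
[0.4871 0.281  0.2991] 0.0013735009987708403
[0.4918 0.247  0.299 ] 0.0011782598033867916
[0.4999 0.2375 0.2985] 0.0010639688822846438
tool-local: along jaw -0.08612194160830748 perp -0.000868679916414564 h 0.13759113976430082
```

Run:
```python
from h import *
from scipy.optimize import least_squares
a=np.radians(8.0);T=np.array([.5779,.2772,.1612]);n=np.array([-np.sin(a),np.cos(a),0]);u=np.array([np.cos(a),np.sin(a),0])
f=lambda q:[proj("top",T-n*q[0]+u*q[2]+[0,0,q[1]])[0,0]-163,proj("side",T+n*q[0]+[0,0,q[1]])[0,1]-281.2, proj("top",T-n*q[0]+u*q[2]+[0,0,q[1]])[0,1]-232.3]
print(least_squares(f,[.03,.08,0]).x)
for p in(-.0095,0,.0095):
  for v in(314,289.5):
    print(p,v,least_squares(lambda q:[proj("side",T+n*p+[0,0,q[0]])[0,1]-v],[.0]).x)
```

```text
[ 0.0298  0.1119 -0.    ]
-0.0095 314 [0.0064]
-0.0095 289.5 [0.0594]
0 314 [0.0161]
0 289.5 [0.0682]
0.0095 314 [0.0258]
0.0095 289.5 [0.0771]
```

```bash
python3 -m inch '[{"jaw":0,"x":-0.01,"y":-0.04,"z":-0.24,"ax":0,"ay":0,"az":0},{"jaw":0,"x":0,"y":0,"z":-0.1,"ax":0.02,"ay":0.03,"az":0},{"jaw":0,"x":0,"y":0,"z":0,"ax":0,"ay":0,"az":0}]';python3 - <<'E'
from h import *;st()
im=cv2.cvtColor(capture("side"),cv2.COLOR_RGB2BGR)
cv2.imwrite("pics/e6.png",cv2.resize(im[300:420,240:380],None,fx=5,fy=5,interpolation=0))
E
```

```text
time_s: 2.88
tcp_pos: [0.5768, 0.2811, 0.0323]
ee_rot: [[0.15, -0.989, 0.002], [-0.989, -0.15, 0.008], [-0.008, -0.004, -1.0]]
wrist_force: [-0.2, 0.1, 0.8]
gripper_width: 1.0
t 2.875 tcp [0.5768 0.2811 0.0323] jawdir -171.36353863390917 8.636461366090828 z [ 0.0024  0.0084 -1.    ] F [-0.1696  0.133   0.7819] w 0.9998459210552779 q [ 40.2533  31.8842  -8.4138  -0.367  -49.2897 -31.3777]
```

View pics/e6.png

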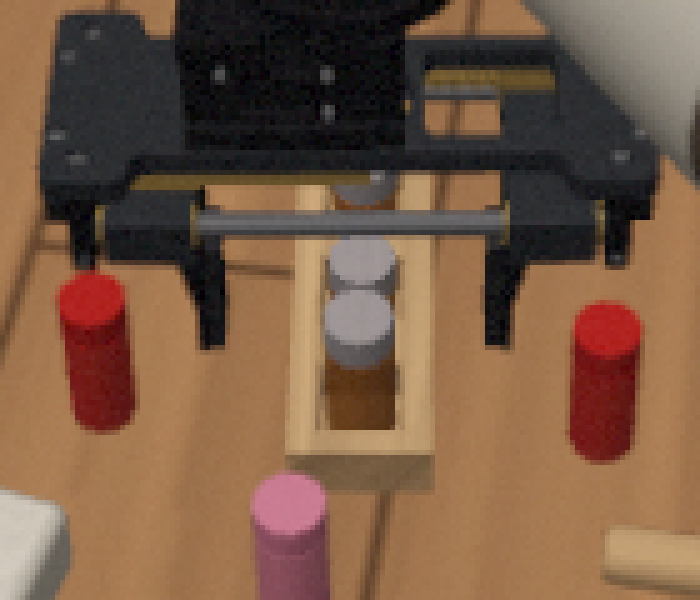

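```bash
python3 -m inch '[{"jaw":140,"x":-0.02,"y":0,"z":-0.05,"ax":0.03,"ay":0.02,"az":0},{"jaw":140,"x":0,"y":0,"z":0,"ax":0,"ay":0,"az":0},{"jaw":140,"x":0,"y":0,"z":0,"ax":0,"ay":0,"az":0},{"jaw":140,"x":0,"y":0,"z":0,"ax":0,"ay":0,"az":0}]';python3 - <<'E'
from h import *;st()
im=cv2.cvtColor(capture("side"),cv2.COLOR_RGB2BGR)
cv2.imwrite("pics/e7.png",cv2.resize(im[330:410,270:360],None,fx=8,fy=7,interpolation=0))
E
```

```text
time_s: 3.42
tcp_pos: [0.5764, 0.2817, 0.031]
ee_rot: [[0.15, -0.989, 0.001], [-0.989, -0.15, 0.016], [-0.015, -0.004, -1.0]]
wrist_force: [0.1, -0.3, 0.3]
gripper_width: 0.627
t 3.425 tcp [0.5764 0.2817 0.031 ] jawdir -171.36014602690506 8.639853973094944 z [ 0.0013  0.0159 -0.9999] F [ 0.1    -0.3237  0.2689] w 0.6270694213852815 q [ 40.1164  31.9057  -8.4303  -0.8582 -49.026  -30.9158]
```

View pics/e7.png

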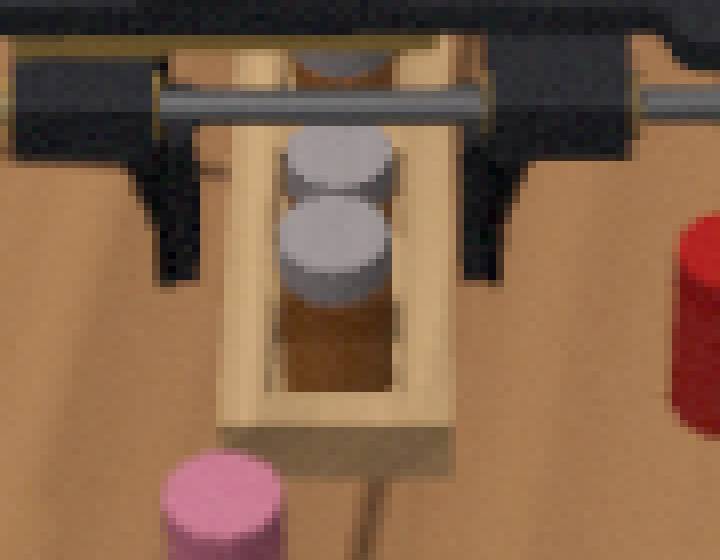

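Run:
```python
from h import *
a=np.radians(8.0);T=np.array([.5779,.2772,.1612]);n=np.array([-np.sin(a),np.cos(a),0]);u=np.array([np.cos(a),np.sin(a),0])
for p,h in((.03,.112),(-.03,.112),(-.019,.066)):
    X=[T+n*p+[0,0,h],T+n*p+u*-.04+[0,0,h]];print(p,h,proj("side",X),proj("top",X))
X=[T+u*j+n*0+[0,0,.1376] for j in(-.095,.095)];print(proj("side",X),proj("top",X))
```

```text
0.03 0.112 [[307.9005 281.2456]
 [336.41   281.1979]] [[132.4747 236.5834]
 [134.1765 257.1358]]
-0.03 0.112 [[308.9532 254.2009]
 [335.7743 254.1529]] [[163.0714 232.2713]
 [164.9934 252.8541]]
-0.019 0.066 [[309.4263 282.074 ]
 [335.6026 282.0298]] [[164.3426 236.9989]
 [166.1925 256.6121]]
[[375.0031 253.4522]
 [241.3044 253.658 ]] [[147.8125 282.8173]
 [139.399  183.2138]]
```

```bash
python3 -m inch '[{"jaw":140,"x":-0.01,"y":-0.02,"z":-0.06,"ax":-0.08,"ay":0,"az":0},{"jaw":140,"x":0,"y":0,"z":0,"ax":0,"ay":0,"az":0}]';python3 -c "
from h import *;st()"
```

```text
time_s: 3.72
tcp_pos: [0.5757, 0.2804, 0.0271]
ee_rot: [[0.15, -0.989, 0.001], [-0.989, -0.15, 0.001], [-0.001, -0.001, -1.0]]
wrist_force: [-0.1, 0.3, 0.4]
gripper_width: 0.461
t 3.725 tcp [0.5757 0.2804 0.0271] jawdir -171.35844690962765 8.641553090372355 z [ 0.0012  0.0008 -1.    ] F [-0.059   0.2687  0.3857] w 0.4609114990116229 q [ 40.4218  32.2456  -8.7919   0.0103 -48.8808 -31.787 ]
```

```bash
python3 -m inch '[{"jaw":255,"x":0,"y":0,"z":0,"ax":0,"ay":0,"az":0},{"jaw":255,"x":0,"y":0,"z":0,"ax":0,"ay":0,"az":0},{"jaw":255,"x":0,"y":0,"z":0,"ax":0,"ay":0,"az":0},{"jaw":255,"x":0,"y":0,"z":0,"ax":0,"ay":0,"az":0}]';python3 - <<'E'
from h import *;st()
im=cv2.cvtColor(capture("side"),cv2.COLOR_RGB2BGR)
cv2.imwrite("pics/e8.png",cv2.resize(im[330:410,270:360],None,fx=8,fy=7,interpolation=0))
E
```

```text
time_s: 4.22
tcp_pos: [0.5756, 0.2805, 0.027]
ee_rot: [[0.15, -0.989, 0.001], [-0.989, -0.15, 0.001], [-0.001, -0.001, -1.0]]
wrist_force: [0.1, -0.3, -0.3]
gripper_width: 0.263
t 4.225 tcp [0.5756 0.2805 0.027 ] jawdir -171.34850702860308 8.65149297139692 z [ 0.0011  0.0008 -1.    ] F [ 0.0677 -0.2588 -0.2888] w 0.2634800078840692 q [ 40.4318  32.2556  -8.7913   0.0097 -48.8782 -31.7866]
```

View pics/e8.png

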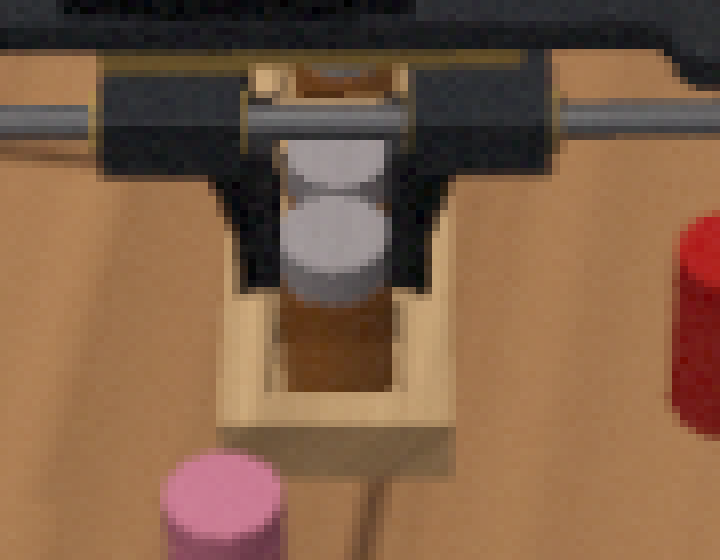

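```bash
python3 -m inch '[{"jaw":255,"x":0,"y":0,"z":0.15,"ax":0,"ay":0,"az":0},{"jaw":255,"x":0,"y":0,"z":0.3,"ax":0,"ay":0,"az":0},{"jaw":255,"x":0,"y":0,"z":0.5,"ax":0,"ay":0,"az":0},{"jaw":255,"x":0,"y":0,"z":0.5,"ax":0,"ay":0,"az":0},{"jaw":255,"x":0,"y":0,"z":0.5,"ax":0,"ay":0,"az":0},{"jaw":255,"x":0,"y":0,"z":0.2,"ax":0,"ay":0,"az":0}]';python3 - <<'E'
from h import *;st()
im=cv2.cvtColor(capture("side"),cv2.COLOR_RGB2BGR)
cv2.imwrite("pics/e9.png",cv2.resize(im[260:410,250:380],None,fx=4,fy=4,interpolation=0))
E
```

```text
time_s: 5.03
tcp_pos: [0.5748, 0.2795, 0.1613]
ee_rot: [[0.15, -0.989, 0.0], [-0.989, -0.15, -0.0], [0.0, -0.0, -1.0]]
wrist_force: [-0.1, -0.7, -0.6]
gripper_width: 0.257
t 5.025 tcp [0.5748 0.2795 0.1613] jawdir -171.357592972639 8.642407027361003 z [ 0.0001 -0.0003 -1.    ] F [-0.1289 -0.6699 -0.6334] w 0.25742040638037705 q [ 40.4209  24.7425  -0.2258   0.0182 -65.0389 -31.7862]
```

View pics/e9.png

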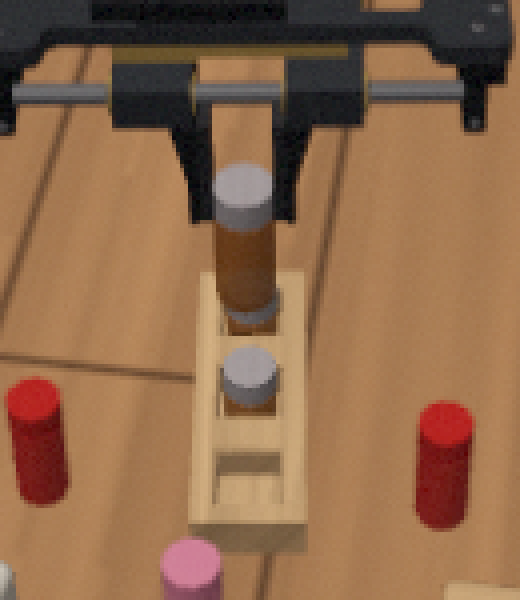

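```bash
python3 -m inch '[{"jaw":255,"x":-0.06,"y":-0.3,"z":0,"ax":0,"ay":0,"az":-0.07},{"jaw":255,"x":-0.12,"y":-0.56,"z":0,"ax":0,"ay":0,"az":-0.135},{"jaw":255,"x":-0.12,"y":-0.56,"z":0,"ax":0,"ay":0,"az":-0.135},{"jaw":255,"x":-0.12,"y":-0.56,"z":0,"ax":0,"ay":0,"az":-0.135},{"jaw":255,"x":-0.12,"y":-0.56,"z":0,"ax":0,"ay":0,"az":-0.135},{"jaw":255,"x":-0.12,"y":-0.56,"z":0,"ax":0,"ay":0,"az":-0.135},{"jaw":255,"x":-0.12,"y":-0.56,"z":0,"ax":0,"ay":0,"az":-0.135},{"jaw":255,"x":-0.12,"y":-0.56,"z":0,"ax":0,"ay":0,"az":-0.135},{"jaw":255,"x":-0.12,"y":-0.56,"z":0,"ax":0,"ay":0,"az":-0.135},{"jaw":255,"x":-0.12,"y":-0.56,"z":0,"ax":0,"ay":0,"az":-0.135},{"jaw":255,"x":-0.12,"y":-0.56,"z":0,"ax":0,"ay":0,"az":-0.135},{"jaw":255,"x":-0.06,"y":-0.3,"z":0,"ax":0,"ay":0,"az":-0.07}]';python3 -c "
from h import *;st()"
```

```text
time_s: 6.58
tcp_pos: [0.4743, -0.1149, 0.1452]
ee_rot: [[-0.127, -0.991, -0.034], [-0.992, 0.128, -0.006], [0.01, 0.033, -0.999]]
wrist_force: [-0.5, 0.1, -0.7]
gripper_width: 0.263
t 6.575 tcp [ 0.4743 -0.1149  0.1452] jawdir 172.66987822952012 352.6698782295201 z [-0.0343 -0.0056 -0.9994] F [-0.4541  0.051  -0.7342] w 0.26266438742472564 q [  5.5887  12.3527 -21.2461   0.152  -58.3909 -12.9912]
```

```bash
python3 -m inch '[{"jaw":255,"x":0.2,"y":-0.13,"z":0.05,"ax":0.03,"ay":-0.19,"az":-0.02},{"jaw":255,"x":0,"y":0,"z":0,"ax":0,"ay":0,"az":0}]';python3 - <<'E'
from h import *;st()
for n in("side","top"):
    im=cv2.cvtColor(capture(n),cv2.COLOR_RGB2BGR);cv2.imwrite(f"pics/{n}2.png",im)
    x,y=(300,130) if n=="side" else (290,200)
    cv2.imwrite(f"pics/{n}2c.png",cv2.resize(im[y:y+130,x:x+130],None,fx=4.6,fy=4.6,interpolation=0))
E
```

```text
time_s: 6.82
tcp_pos: [0.4846, -0.1246, 0.1467]
ee_rot: [[-0.134, -0.991, -0.003], [-0.991, 0.134, 0.0], [0.0, 0.003, -1.0]]
wrist_force: [-0.2, -0.4, -1.5]
gripper_width: 0.266
t 6.825 tcp [ 0.4846 -0.1246  0.1467] jawdir 172.27679803477358 352.2767980347736 z [-0.0027  0.0001 -1.    ] F [-0.2369 -0.3949 -1.4905] w 0.2655011890576319 q [  4.191   12.4923 -20.72    -0.0195 -56.9405 -11.9035]
```

View pics/side2c.png

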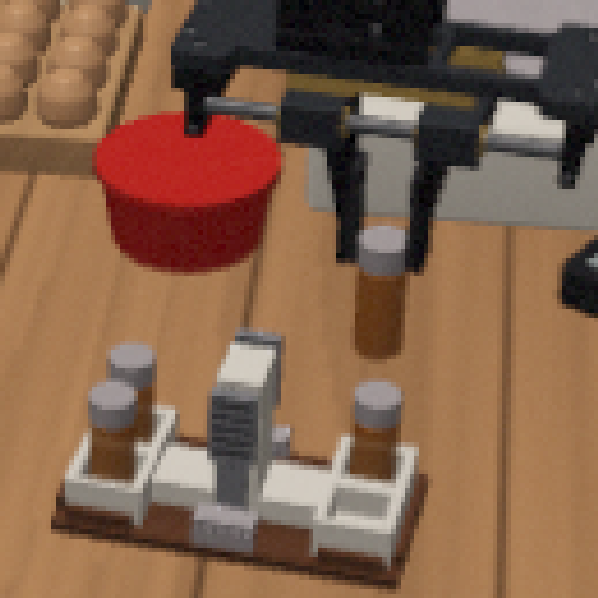

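View pics/top2c.png

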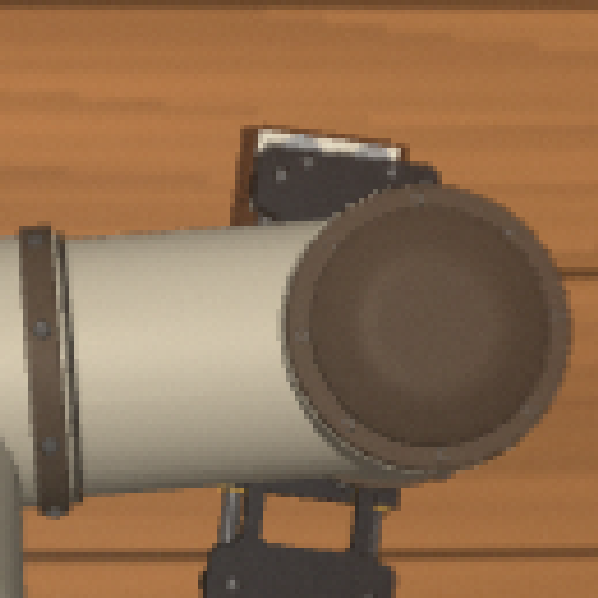

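Run:
```python
from h import *
T=np.array([.4846,-.1246,.1467])
print(proj("side",[T+[0,0,.039],T+[0,0,-.023]]))
for c in((382,242),(382,340)): print(300+c[0]/4.6-.5,130+c[1]/4.6-.5)
# refined top ellipse of caps: a (neighbour)
print(proj("side",[[.4821,-.1598,.074]]), 300+378/4.6-.5,130+395/4.6-.5)
a=np.radians(-7.5)
for dz in (.030,): 
  C=np.array([.4868,-.1241,dz]);u=np.array([np.cos(a),np.sin(a),0]);n=np.array([-np.sin(a),np.cos(a),0])
  print("socket rim pred",proj("side",[C+u*.014*i+n*.014*j for i,j in((1,1),(1,-1),(-1,-1),(-1,1))]))
im=cv2.imread("pics/side2.png");cv2.imwrite("pics/f1.png",cv2.resize(im[215:265,360:400],None,fx=14,fy=12,interpolation=0))
```

```text
[[383.8451 180.2357]
 [382.1102 204.4652]]
382.54347826086956 182.1086956521739
382.54347826086956 203.41304347826087
[[382.7364 214.0375]] 381.67391304347825 215.3695652173913
socket rim pred [[371.4661 241.0314]
 [373.8913 233.8991]
 [385.7672 235.8277]
 [383.5436 243.0253]]
```

View pics/f1.png

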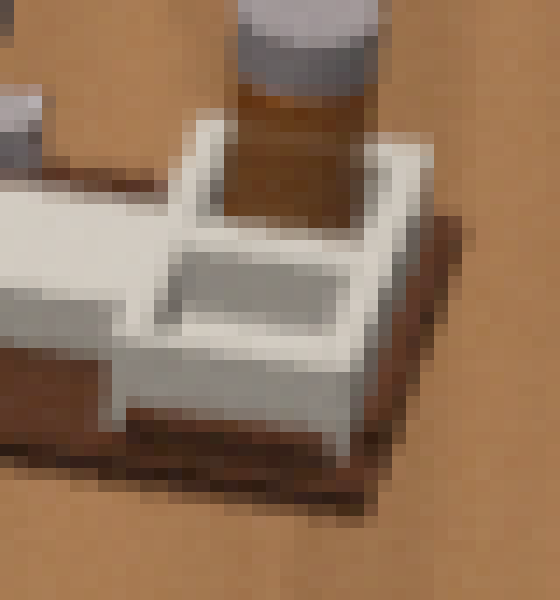

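Run:
```python
from h import *
T=np.array([.4846,-.1246,.1467])
def cen(f,box,lo):
    im=cv2.imread(f).astype(int);x0,y0,x1,y1=box;s=im[y0:y1,x0:x1];v=s.max(2);sat=v-s.min(2)
    m=((v>lo)&(sat<16)&(v<190)).astype(np.uint8);k,l,st,c=cv2.connectedComponentsWithStats(m,connectivity=4)
    i=1+np.argmax(st[1:,4]);return c[i]+[x0,y0],st[i]
im=cv2.imread("pics/side2.png")
print([int(v) for v in im[172:194,383].max(1)],[int(v) for v in im[206:228,382].max(1)])
for lo in(130,140):
  for nm,f,box,X in(("held","pics/side2.png",(376,176,392,192),T+[0,0,.039]),("a","pics/side0.png",(374,208,392,226),[.4821,-.1598,.074]),("b","pics/side0.png",(316,208,333,225),[.6136,-.1408,.074]),("c","pics/side0.png",(322,198,337,212),[.6087,-.1763,.074]),("spare","pics/side0.png",(302,355,322,372),[.5742,.2785,.066])):
    c,s=cen(f,box,lo);p=proj("side",[X])[0];print(lo,nm,c,s,c-p)
```

```text
[133, 131, 131, 130, 120, 155, 157, 167, 161, 161, 160, 162, 150, 95, 98, 95, 91, 97, 109, 94, 97, 95] [93, 96, 130, 154, 155, 155, 154, 161, 160, 161, 159, 158, 145, 98, 94, 92, 95, 106, 94, 95, 103, 97]
130 held [382.8913 181.6087] [ 2  3 10  6 46] [-0.9538  1.373 ]
130 a [381.5349 215.4419] [ 3  5 10  6 43] [-1.2015  1.4044]
130 b [324.  215.5] [ 4  5  9  6 42] [-0.9589  1.2553]
130 c [327.9211 207.0526] [ 2  7  9  5 38] [-1.2258  1.23  ]
130 spare [311.0948 362.8879] [  3   3  14  11 116] [-2.1731  1.8507]
140 held [382.9524 181.5238] [ 3  3  9  6 42] [-0.8927  1.2881]
140 a [381.7   215.325] [ 3  5 10  6 40] [-1.0364  1.2875]
140 b [324.1316 215.2632] [ 4  5  9  6 38] [-0.8274  1.0184]
140 c [327.9211 207.0526] [ 2  7  9  5 38] [-1.2258  1.23  ]
140 spare [311.0642 362.7982] [  3   3  13  11 109] [-2.2037  1.761 ]
```

```bash
python3 -m inch '[{"jaw":255,"x":0.03,"y":0.005,"z":-0.3,"ax":0,"ay":-0.015,"az":0.02},{"jaw":255,"x":0,"y":0,"z":-0.4,"ax":0,"ay":0,"az":0},{"jaw":255,"x":0,"y":0,"z":-0.3,"ax":0,"ay":0,"az":0},{"jaw":255,"x":0,"y":0,"z":-0.1,"ax":0,"ay":0,"az":0},{"jaw":255,"x":0,"y":0,"z":0,"ax":0,"ay":0,"az":0}]';python3 -c "
from h import *;st()"
```

```text
time_s: 7.55
tcp_pos: [0.4875, -0.1202, 0.0793]
ee_rot: [[-0.124, -0.992, 0.001], [-0.992, 0.124, 0.0], [-0.0, -0.001, -1.0]]
wrist_force: [0.7, -0.5, -0.4]
gripper_width: 0.26
t 7.55 tcp [ 0.4875 -0.1202  0.0793] jawdir 172.90145322275927 352.9014532227593 z [ 0.0007  0.0004 -1.    ] F [ 0.6807 -0.5031 -0.4153] w 0.25972508891913204 q [  4.6989  17.1436 -25.6844  -0.0236 -47.1328 -11.7813]
```

```bash
python3 -m inch '[{"jaw":255,"x":-0.015,"y":-0.065,"z":-0.15,"ax":0,"ay":0,"az":-0.04},{"jaw":255,"x":0,"y":0,"z":0,"ax":0,"ay":0,"az":0},{"jaw":255,"x":0,"y":0,"z":0,"ax":0,"ay":0,"az":0}]';python3 - <<'E'
from h import *;st()
im=cv2.cvtColor(capture("side"),cv2.COLOR_RGB2BGR);cv2.imwrite("pics/side3.png",im)
cv2.imwrite("pics/f2.png",cv2.resize(im[190:260,340:410],None,fx=8,fy=8,interpolation=0))
E
```

```text
time_s: 7.92
tcp_pos: [0.4878, -0.1241, 0.0711]
ee_rot: [[-0.13, -0.991, 0.004], [-0.991, 0.13, 0.0], [-0.001, -0.004, -1.0]]
wrist_force: [0.1, -0.1, 0.3]
gripper_width: 0.262
t 7.925 tcp [ 0.4878 -0.1241  0.0711] jawdir 172.51420998019495 352.51420998019495 z [ 0.0037  0.0003 -1.    ] F [ 0.0912 -0.0577  0.3224] w 0.26194983912245845 q [  4.2355  17.7924 -26.2053  -0.0028 -45.7869 -11.7192]
```

View pics/f2.png

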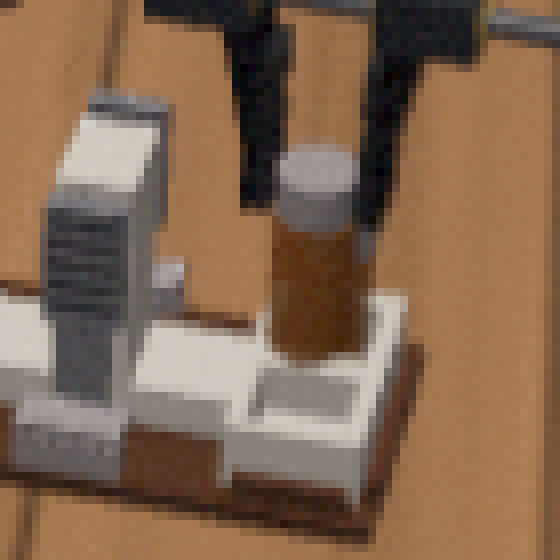

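Run:
```python
from h import *
T=np.array([.4878,-.1241,.0711])
im=cv2.imread("pics/side3.png").astype(int)
x0,y0,x1,y1=370,203,390,220;s=im[y0:y1,x0:x1];v=s.max(2);sat=v-s.min(2)
for lo in(130,140):
    m=((v>lo)&(sat<16)&(v<190)).astype(np.uint8);k,l,st,c=cv2.connectedComponentsWithStats(m,connectivity=4);i=1+np.argmax(st[1:,4])
    print(c[i]+[x0,y0],st[i],c[i]+[x0,y0]-proj("side",[T+[0,0,.039]])[0])
print("axis",proj("side",[T+[0,0,.039],T+[0,0,-.023],[.4878,-.1241,.030],[.4865,-.1242,.030]]))
```

```text
[379.1707 211.    ] [ 5  6  9  5 41] [-1.1081  1.4038]
[379.1795 210.9231] [ 5  6  9  5 39] [-1.0994  1.3268]
axis [[380.2789 209.5962]
 [378.6828 232.0709]
 [378.2308 238.3763]
 [378.7988 238.3968]]
```

```bash
python3 -m inch '[{"jaw":255,"x":-0.02,"y":0,"z":-0.15,"ax":0,"ay":0.02,"az":0},{"jaw":255,"x":0,"y":0,"z":-0.12,"ax":0,"ay":0,"az":0},{"jaw":255,"x":0,"y":0,"z":0,"ax":0,"ay":0,"az":0}]';python3 -c "
from h import *;st()"
```

```text
time_s: 8.35
tcp_pos: [0.4863, -0.1241, 0.0538]
ee_rot: [[-0.131, -0.991, -0.0], [-0.991, 0.131, 0.001], [-0.0, 0.0, -1.0]]
wrist_force: [0.1, -0.4, -0.2]
gripper_width: 0.26
t 8.35 tcp [ 0.4863 -0.1241  0.0538] jawdir 172.49409271606353 352.4940927160635 z [-0.0001  0.0005 -1.    ] F [ 0.1255 -0.3862 -0.1802] w 0.26021532972055367 q [  4.2268  19.1679 -27.3209  -0.0421 -43.5143 -11.7021]
```

Aligned within half a millimetre, so I'll lower it gently.

```bash
python3 -m inch '[{"jaw":255,"x":0,"y":0,"z":-0.08,"ax":0,"ay":0,"az":0},{"jaw":255,"x":0,"y":0,"z":-0.05,"ax":0,"ay":0,"az":0},{"jaw":255,"x":0,"y":0,"z":-0.05,"ax":0,"ay":0,"az":0}]';python3 -c "
from h import *;st()"
```

```text
time_s: 8.72
tcp_pos: [0.4866, -0.1241, 0.0425]
ee_rot: [[-0.13, -0.991, 0.0], [-0.991, 0.13, 0.0], [-0.0, -0.0, -1.0]]
wrist_force: [0.6, 0.6, -0.1]
gripper_width: 0.259
t 8.725 tcp [ 0.4866 -0.1241  0.0425] jawdir 172.5027412917148 352.5027412917148 z [ 0.0005  0.0004 -1.    ] F [ 0.5533  0.6374 -0.1286] w 0.2586979215232892 q [  4.2305  20.1347 -27.9871  -0.0338 -41.8497 -11.7026]
```

```bash
python3 -m inch '[{"jaw":255,"x":0,"y":0,"z":-0.05,"ax":0,"ay":0,"az":0},{"jaw":255,"x":0,"y":0,"z":-0.04,"ax":0,"ay":0,"az":0},{"jaw":255,"x":0,"y":0,"z":-0.01,"ax":0,"ay":0,"az":0}]';python3 - <<'E'
from h import *;st()
im=cv2.cvtColor(capture("side"),cv2.COLOR_RGB2BGR);cv2.imwrite("pics/side4.png",im)
cv2.imwrite("pics/f3.png",cv2.resize(im[190:260,310:410],None,fx=7,fy=7,interpolation=0))
E
```

```text
time_s: 9.1
tcp_pos: [0.4865, -0.1241, 0.0359]
ee_rot: [[-0.13, -0.991, 0.0], [-0.991, 0.13, 0.0], [-0.0, -0.0, -1.0]]
wrist_force: [1.1, 0.7, -1.0]
gripper_width: 0.261
t 9.1 tcp [ 0.4865 -0.1241  0.0359] jawdir 172.50608878692947 352.50608878692947 z [ 0.0002  0.0004 -1.    ] F [ 1.1302  0.6888 -0.9887] w 0.2608633654788918 q [  4.2321  20.7046 -28.3689  -0.0344 -40.9142 -11.7001]
```

View pics/f3.png

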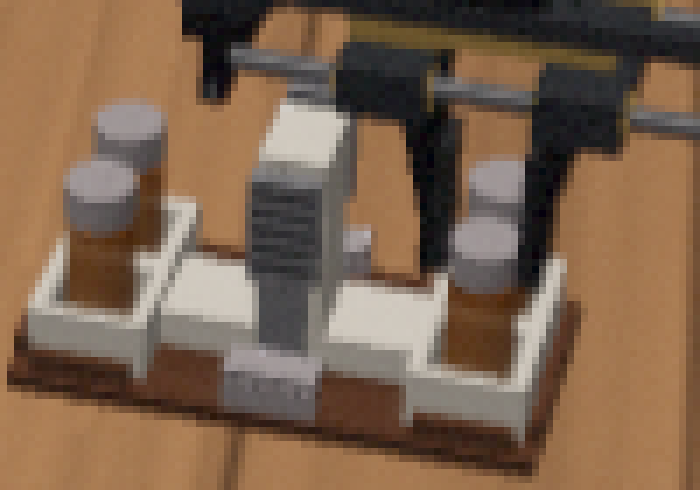

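```bash
python3 -m inch '[{"jaw":255,"x":0,"y":0,"z":-0.015,"ax":0,"ay":0,"az":0},{"jaw":110,"x":0,"y":0,"z":0,"ax":0,"ay":0,"az":0},{"jaw":110,"x":0,"y":0,"z":0,"ax":0,"ay":0,"az":0},{"jaw":110,"x":0,"y":0,"z":0,"ax":0,"ay":0,"az":0},{"jaw":110,"x":0,"y":0,"z":0,"ax":0,"ay":0,"az":0}]';python3 - <<'E'
from h import *;st()
im=cv2.cvtColor(capture("side"),cv2.COLOR_RGB2BGR);cv2.imwrite("pics/side5.png",im)
cv2.imwrite("pics/f4.png",cv2.resize(im[190:260,310:410],None,fx=7,fy=7,interpolation=0))
E
```

```text
time_s: 9.78
tcp_pos: [0.4871, -0.1241, 0.0355]
ee_rot: [[-0.13, -0.991, 0.002], [-0.991, 0.13, 0.0], [-0.001, -0.002, -1.0]]
wrist_force: [-0.3, 0.2, -1.0]
gripper_width: 0.549
t 9.775 tcp [ 0.4871 -0.1241  0.0355] jawdir 172.51612436963515 352.5161243696351 z [ 0.0016  0.0003 -1.    ] F [-0.2897  0.1806 -0.9839] w 0.5494668323123638 q [  4.2313  20.7448 -28.3843  -0.0169 -40.7799 -11.7024]
```

View pics/f4.png

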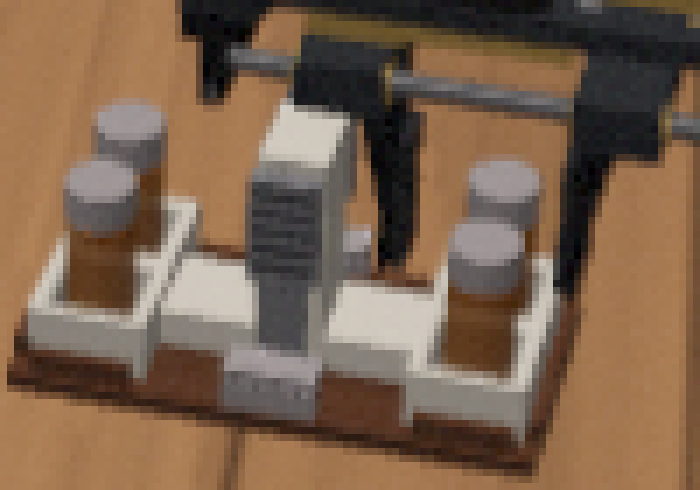

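```bash
python3 -m inch '[{"jaw":110,"x":0,"y":0,"z":0.3,"ax":0,"ay":0.01,"az":0},{"jaw":110,"x":0,"y":0,"z":0.5,"ax":0,"ay":0,"az":0},{"jaw":110,"x":0,"y":0,"z":0.7,"ax":0,"ay":0,"az":0},{"jaw":110,"x":0,"y":0,"z":0.6,"ax":0,"ay":0,"az":0},{"jaw":0,"x":0,"y":0,"z":0.1,"ax":0,"ay":0,"az":0},{"jaw":0,"x":0.1,"y":-0.05,"z":0,"ax":0,"ay":0,"az":0.8},{"jaw":0,"x":0.1,"y":-0.05,"z":0,"ax":0,"ay":0,"az":0.9},{"jaw":0,"x":0.1,"y":-0.05,"z":0,"ax":0,"ay":0,"az":0.9},{"jaw":0,"x":0.1,"y":-0.05,"z":0,"ax":0,"ay":0,"az":0.9},{"jaw":0,"x":0.1,"y":-0.05,"z":0,"ax":0,"ay":0,"az":0.9},{"jaw":0,"x":0.1,"y":-0.05,"z":0,"ax":0,"ay":0,"az":0.9},{"jaw":0,"x":0.1,"y":-0.05,"z":0,"ax":0,"ay":0,"az":0.9}]';python3 - <<'E'
from h import *;st()
for n in("side","top"):
    im=cv2.cvtColor(capture(n),cv2.COLOR_RGB2BGR);cv2.imwrite(f"pics/{n}6.png",im)
E
```

```text
time_s: 11.32
tcp_pos: [0.5237, -0.1449, 0.164]
ee_rot: [[0.834, -0.552, -0.014], [-0.552, -0.834, -0.004], [-0.009, 0.011, -1.0]]
wrist_force: [0.7, -0.4, 0.6]
gripper_width: 1.001
t 11.325 tcp [ 0.5237 -0.1449  0.164 ] jawdir -123.52713199109637 56.47286800890363 z [-0.014  -0.0044 -0.9999] F [ 0.6778 -0.4277  0.5776] w 1.0013963793889642 q [  1.7864  15.9545 -13.2938   0.2584 -61.5601  54.5588]
```

View pics/side6.png

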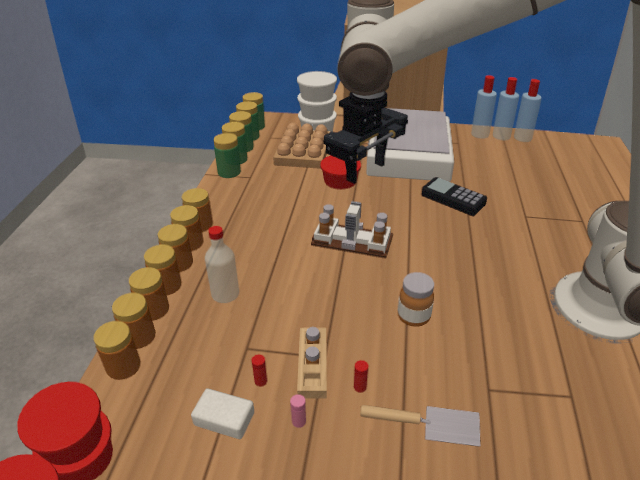

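```bash
python3 -m inch '[{"jaw":0,"x":0.13,"y":-0.03,"z":0,"ax":0.02,"ay":-0.04,"az":0.85},{"jaw":0,"x":0.13,"y":-0.03,"z":0,"ax":0,"ay":-0.03,"az":0.85},{"jaw":0,"x":0.11,"y":-0.03,"z":0,"ax":0,"ay":0,"az":0.8},{"jaw":0,"x":0,"y":0,"z":0,"ax":0,"ay":0,"az":0}]';python3 -c "
from h import *;st()"
```

```text
time_s: 11.92
tcp_pos: [0.5438, -0.1498, 0.1607]
ee_rot: [[0.988, -0.155, -0.006], [-0.155, -0.988, -0.002], [-0.006, 0.003, -1.0]]
wrist_force: [0.1, 0.9, -0.0]
gripper_width: 0.998
t 11.925 tcp [ 0.5438 -0.1498  0.1607] jawdir -98.89160238716124 81.10839761283876 z [-0.0064 -0.0024 -1.    ] F [ 0.1235  0.877  -0.0299] w 0.9979716007208984 q [  1.139   17.8623 -10.9894   0.151  -61.5203  79.8964]
```

```bash
python3 -m inch '[{"jaw":0,"x":0.065,"y":-0.01,"z":-0.2,"ax":0.013,"ay":-0.035,"az":0.14},{"jaw":0,"x":0,"y":0,"z":-0.4,"ax":0,"ay":0,"az":0},{"jaw":0,"x":0,"y":0,"z":-0.15,"ax":0,"ay":0,"az":0},{"jaw":0,"x":0,"y":0,"z":0,"ax":0,"ay":0,"az":0}]';python3 - <<'E'
from h import *;st()
for n in("side","top"):
    im=cv2.cvtColor(capture(n),cv2.COLOR_RGB2BGR);cv2.imwrite(f"pics/{n}7.png",im)
    x,y=(300,150) if n=="side" else (290,200)
    cv2.imwrite(f"pics/{n}7c.png",cv2.resize(im[y:y+110,x:x+110],None,fx=5.4,fy=5.4,interpolation=0))
E
```

```text
time_s: 12.42
tcp_pos: [0.5463, -0.1501, 0.1124]
ee_rot: [[0.991, -0.137, -0.002], [-0.137, -0.991, 0.001], [-0.002, -0.0, -1.0]]
wrist_force: [1.2, 0.5, -0.2]
gripper_width: 1.0
t 12.425 tcp [ 0.5463 -0.1501  0.1124] jawdir -97.85965381514269 82.14034618485731 z [-0.002   0.0006 -1.    ] F [ 1.1621  0.4745 -0.1501] w 0.999873555273031 q [  0.9953  20.6349 -14.4334  -0.0477 -55.0454  81.1725]
```

View pics/side7c.png

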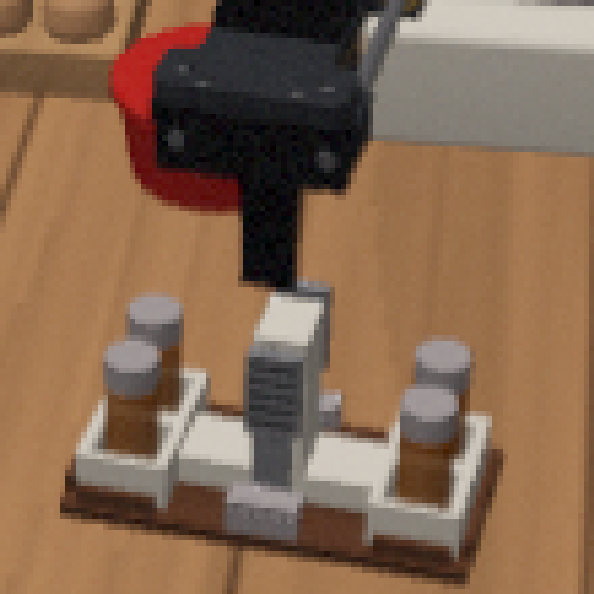

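View pics/top7c.png

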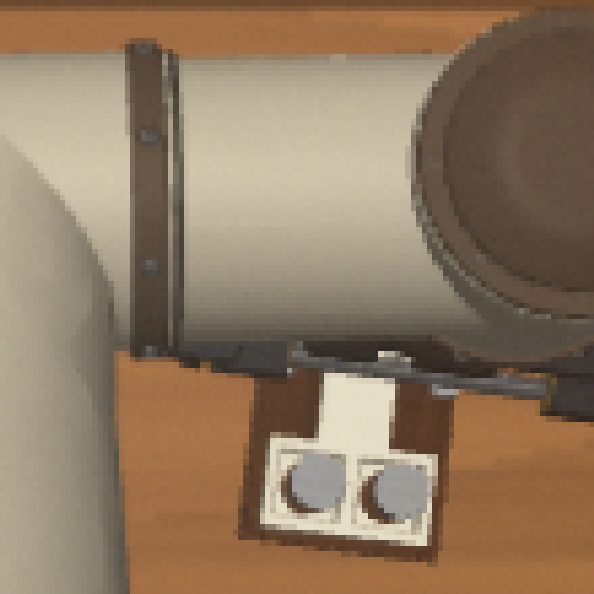

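Run:
```python
from h import *
T=np.array([.5463,-.1501,.1124]);a=np.radians(82.14);u=np.array([np.cos(a),np.sin(a),0]);
for h in(0,.01,.02,.03): print(h,proj("side",[T+u*.0435+[0,0,h],T+u*.0585+[0,0,h]]).tolist())
print("obs",300+269.5/5.4-.5,202.3)
c=np.array([.5477,-.1504,0]);b=np.radians(-7.5);n=np.array([-np.sin(b),np.cos(b),0]);e=np.array([np.cos(b),np.sin(b),0])
print("plate", proj("side",[c+n*.030+[0,0,z]+e*x for z in(.092,.050) for x in(-.012,.012)]).tolist())
print("obs top", 300+247/5.4-.5, 300+306/5.4-.5, 150+345/5.4-.5)
im=cv2.imread("pics/side7.png");cv2.imwrite("pics/g1.png",cv2.resize(im[195:245,335:370],None,fx=16,fy=12,interpolation=0))
```

```text
0 [[350.47240065060504, 210.81600617045578], [348.8307256558728, 214.5969148724987]]
0.01 [[350.5878128669864, 207.03664723189365], [348.93916340809244, 210.7985655197544]]
0.02 [[350.7040882541206, 203.21905500325227], [349.04842605548595, 206.96124859321702]]
0.03 [[350.82123029496785, 199.36279921657132], [349.15851717811864, 203.08451631404307]]
obs 349.4074074074074 202.3
plate [[356.38890824531575, 215.74326610416955], [345.9294954438552, 214.10949554831646], [355.7979353619806, 230.84675248253978], [345.5563052570899, 229.18624953068337]]
obs top 345.24074074074076 356.1666666666667 213.38888888888889
```

View pics/g1.png

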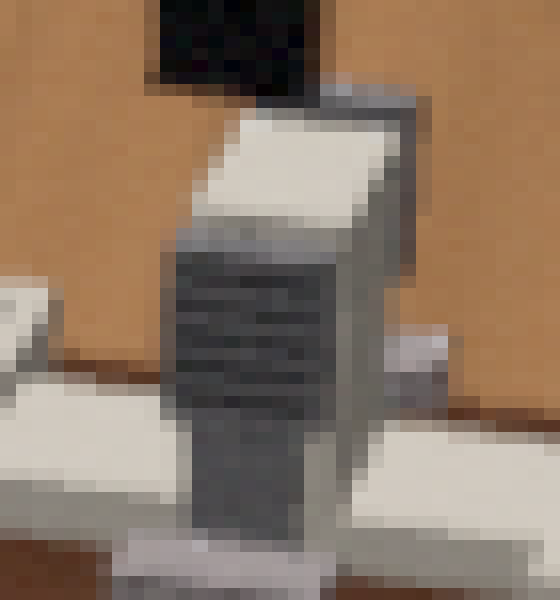

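```bash
python3 -m inch '[{"jaw":0,"x":0.015,"y":0,"z":-0.25,"ax":0,"ay":-0.01,"az":0.035},{"jaw":0,"x":0,"y":0,"z":-0.4,"ax":0,"ay":0,"az":0},{"jaw":0,"x":0,"y":0,"z":-0.3,"ax":0,"ay":0,"az":0},{"jaw":0,"x":0,"y":0,"z":-0.1,"ax":0,"ay":0,"az":0},{"jaw":0,"x":0,"y":0,"z":0,"ax":0,"ay":0,"az":0}]';python3 - <<'E'
from h import *;st()
E
```

```text
time_s: 13.15
tcp_pos: [0.5493, -0.15, 0.049]
ee_rot: [[0.992, -0.13, 0.007], [-0.13, -0.992, 0.001], [0.007, -0.001, -1.0]]
wrist_force: [1.1, 0.1, -0.5]
gripper_width: 0.998
t 13.15 tcp [ 0.5493 -0.15    0.049 ] jawdir -97.4620099597359 82.5379900402641 z [ 0.0067  0.0006 -1.    ] F [ 1.1472  0.0538 -0.4557] w 0.9981773142664541 q [  1.0026  24.8911 -18.4719  -0.0388 -46.2548  81.5619]
```

```bash
python3 -m inch '[{"jaw":0,"x":-0.027,"y":-0.005,"z":-0.14,"ax":-0.003,"ay":0.038,"az":0},{"jaw":0,"x":0,"y":0,"z":0,"ax":0,"ay":0,"az":0},{"jaw":0,"x":0,"y":0,"z":0,"ax":0,"ay":0,"az":0}]';python3 - <<'E'
from h import *;st()
for n in("side",):
    im=cv2.cvtColor(capture(n),cv2.COLOR_RGB2BGR);cv2.imwrite(f"pics/{n}8.png",im)
    x,y=(300,150) if n=="side" else (290,200)
    cv2.imwrite(f"pics/{n}8c.png",cv2.resize(im[y:y+110,x:x+110],None,fx=5.4,fy=5.4,interpolation=0))
E
```

```text
time_s: 13.52
tcp_pos: [0.5487, -0.1504, 0.0414]
ee_rot: [[0.992, -0.13, 0.003], [-0.13, -0.992, -0.0], [0.003, -0.0, -1.0]]
wrist_force: [-0.3, -0.0, 0.6]
gripper_width: 0.998
t 13.525 tcp [ 0.5487 -0.1504  0.0414] jawdir -97.45259680846264 82.54740319153736 z [ 0.0026 -0.0001 -1.    ] F [-0.2927 -0.012   0.5813] w 0.9978381344391024 q [  0.9854  25.5163 -18.7971   0.0139 -45.5354  81.5522]
```

View pics/side8c.png

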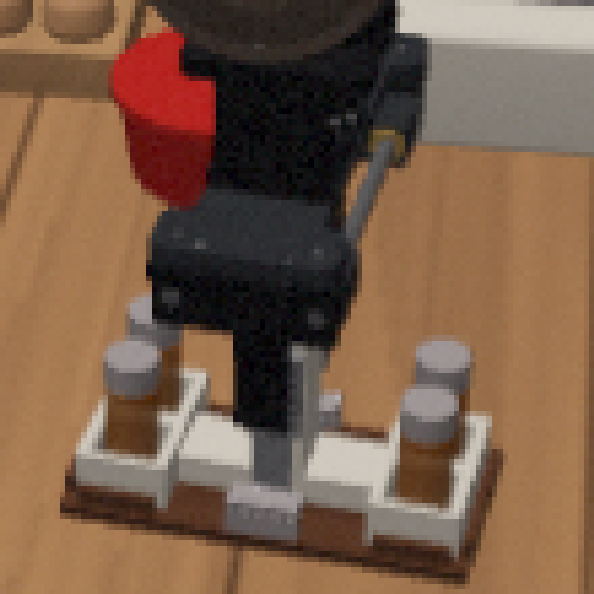

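```bash
python3 -m inch '[{"jaw":70,"x":-0.02,"y":0,"z":-0.01,"ax":0,"ay":0.015,"az":0},{"jaw":255,"x":0,"y":0,"z":0,"ax":0,"ay":0,"az":0},{"jaw":255,"x":0,"y":0,"z":0,"ax":0,"ay":0,"az":0},{"jaw":255,"x":0,"y":0,"z":0,"ax":0,"ay":0,"az":0},{"jaw":255,"x":0,"y":0,"z":0,"ax":0,"ay":0,"az":0},{"jaw":255,"x":0,"y":0,"z":0,"ax":0,"ay":0,"az":0}]';python3 - <<'E'
from h import *;st();print(sense()["gripper_width"]*87)
for n in("side",):
    im=cv2.cvtColor(capture(n),cv2.COLOR_RGB2BGR);cv2.imwrite(f"pics/{n}9.png",im)
    x,y=(300,150)
    cv2.imwrite(f"pics/{n}9c.png",cv2.resize(im[y:y+110,x:x+110],None,fx=5.4,fy=5.4,interpolation=0))
E
```

```text
time_s: 14.32
tcp_pos: [0.5477, -0.1503, 0.0418]
ee_rot: [[0.992, -0.13, 0.001], [-0.13, -0.992, -0.0], [0.001, -0.0, -1.0]]
wrist_force: [-0.8, 1.2, 2.4]
gripper_width: 0.491
t 14.325 tcp [ 0.5477 -0.1503  0.0418] jawdir -97.45690481690578 82.54309518309422 z [ 0.001 -0.    -1.   ] F [-0.8385  1.2147  2.4309] w 0.49148685198236736 q [  0.9954  25.4471 -18.8399   0.0018 -45.6554  81.5465]
42.75935612246596
```

View pics/side9c.png

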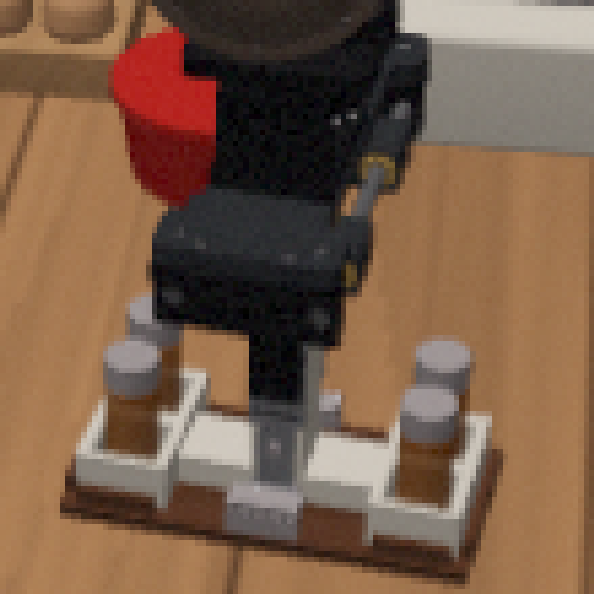

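```bash
python3 -m inch '[{"jaw":255,"x":0,"y":0,"z":0.05,"ax":0,"ay":0,"az":0},{"jaw":255,"x":0,"y":0,"z":0.08,"ax":0,"ay":0,"az":0},{"jaw":255,"x":0,"y":0,"z":0.08,"ax":0,"ay":0,"az":0},{"jaw":255,"x":0,"y":0,"z":0,"ax":0,"ay":0,"az":0}]';python3 - <<'E'
from h import *;st()
for n in("side",):
    im=cv2.cvtColor(capture(n),cv2.COLOR_RGB2BGR);cv2.imwrite(f"pics/{n}10.png",im)
    x,y=(300,150)
    cv2.imwrite(f"pics/{n}10c.png",cv2.resize(im[y:y+110,x:x+110],None,fx=5.4,fy=5.4,interpolation=0))
E
```

```text
time_s: 14.88
tcp_pos: [0.5458, -0.1501, 0.0528]
ee_rot: [[0.991, -0.131, -0.003], [-0.131, -0.991, 0.001], [-0.003, -0.001, -1.0]]
wrist_force: [0.0, -0.1, -4.5]
gripper_width: 0.49
t 14.875 tcp [ 0.5458 -0.1501  0.0528] jawdir -97.52407645009652 82.47592354990348 z [-0.0033  0.0011 -1.    ] F [ 0.0002 -0.0878 -4.4518] w 0.4896635103617532 q [  0.9837  24.6018 -18.2594  -0.0893 -47.3248  81.5529]
```

View pics/side10c.png

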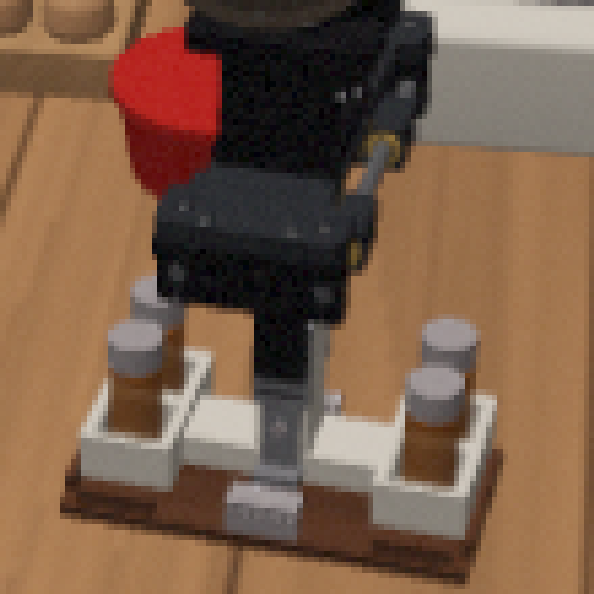

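Both hooks are free and the load reads about 4.5 N, which is the weight of the cassette and tubes. I'll carry on straight up.

```bash
python3 -m inch '[{"jaw":255,"x":0.025,"y":-0.003,"z":0.12,"ax":-0.006,"ay":-0.018,"az":0},{"jaw":255,"x":0.005,"y":0,"z":0.18,"ax":0,"ay":0,"az":0},{"jaw":255,"x":0.005,"y":0,"z":0.2,"ax":0,"ay":0,"az":0},{"jaw":255,"x":0.005,"y":0,"z":0.2,"ax":0,"ay":0,"az":0},{"jaw":255,"x":0.005,"y":0,"z":0.2,"ax":0,"ay":0,"az":0},{"jaw":255,"x":0,"y":0,"z":0.2,"ax":0,"ay":0,"az":0},{"jaw":255,"x":0,"y":0,"z":0.2,"ax":0,"ay":0,"az":0},{"jaw":255,"x":0,"y":0,"z":0.1,"ax":0,"ay":0,"az":0},{"jaw":255,"x":0,"y":0,"z":0,"ax":0,"ay":0,"az":0}]';python3 -c "
from h import *;st()"
```

```text
time_s: 16.05
tcp_pos: [0.5484, -0.1502, 0.1435]
ee_rot: [[0.991, -0.131, 0.001], [-0.131, -0.991, 0.0], [0.001, -0.0, -1.0]]
wrist_force: [-0.3, -0.3, -3.8]
gripper_width: 0.49
t 16.05 tcp [ 0.5484 -0.1502  0.1435] jawdir -97.5368646333341 82.4631353666659 z [ 0.0013  0.0002 -1.    ] F [-0.3124 -0.2771 -3.8349] w 0.49017266304211615 q [  0.9979  18.9598 -11.9962  -0.0151 -58.9695  81.473 ]
```

```bash
python3 -m inch '[{"jaw":255,"x":0,"y":0,"z":0.01,"ax":0,"ay":0.004,"az":0},{"jaw":255,"x":0,"y":0,"z":0,"ax":0,"ay":0,"az":0},{"jaw":255,"x":0,"y":0,"z":0,"ax":0,"ay":0,"az":0},{"jaw":255,"x":0,"y":0,"z":0,"ax":0,"ay":0,"az":0}]';python3 - <<'E'
from h import *;st();print(sense()["joint_velocities"])
for n in("side","top"):
    im=cv2.cvtColor(capture(n),cv2.COLOR_RGB2BGR);cv2.imwrite(f"pics/{n}11.png",im)
    x,y=(290,110) if n=="side" else (290,200)
    cv2.imwrite(f"pics/{n}11c.png",cv2.resize(im[y:y+140,x:x+120],None,fx=4.2,fy=4.2,interpolation=0))
st()
E
```

```text
time_s: 16.55
tcp_pos: [0.5473, -0.15, 0.1424]
ee_rot: [[0.991, -0.131, -0.003], [-0.131, -0.991, 0.001], [-0.003, -0.0, -1.0]]
wrist_force: [-0.7, 0.4, -2.7]
gripper_width: 0.491
t 16.55 tcp [ 0.5473 -0.15    0.1424] jawdir -97.55166141938483 82.44833858061517 z [-0.0031  0.0006 -1.    ] F [-0.7114  0.4097 -2.6938] w 0.4906869747388056 q [  0.9998  19.0498 -12.0219  -0.0449 -59.1026  81.4717]
[-0.0674  0.0972 -0.1417  0.0237 -0.0221  0.0229]
t 16.65 tcp [ 0.5473 -0.15    0.1425] jawdir -97.55275981656916 82.44724018343084 z [-0.0029  0.0006 -1.    ] F [ 0.0702  0.015  -2.5578] w 0.4870509070738538 q [  1.0001  19.0444 -12.0181  -0.0451 -59.1042  81.4704]
```

View pics/side11c.png

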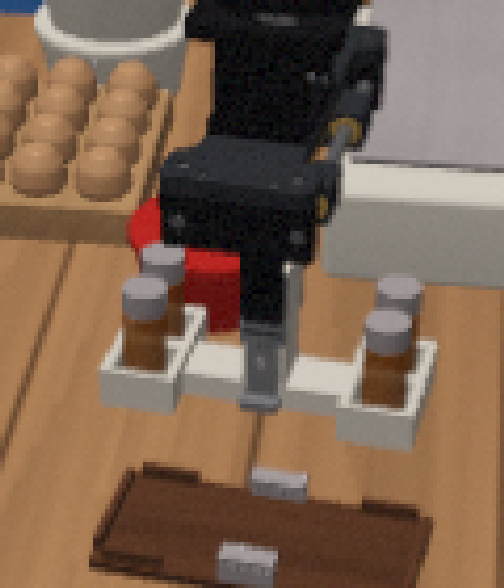

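View pics/side11.png

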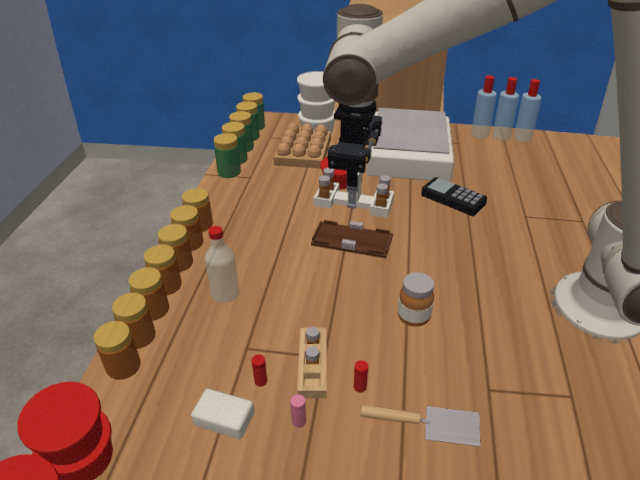

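Run:
```python
from h import *
im=cv2.imread("pics/side11.png").astype(int)
C=np.array([.5473,-.1500,0]);a=np.radians(-7.55);u=np.array([np.cos(a),np.sin(a),0]);n=np.array([-np.sin(a),np.cos(a),0])
for nm,i,j in(("spare",-1,1),("a",-1,-1),("b",1,1),("c",1,-1)):
    X=C+u*.064*i+n*.018*j+[0,0,.074+.1007];p=proj("side",[X])[0];x0,y0=(p-9).astype(int)
    s=im[y0:y0+20,x0:x0+18];v=s.max(2);m=((v>132)&(v-s.min(2)<16)&(v<190)).astype(np.uint8)
    k,l,st_,c=cv2.connectedComponentsWithStats(m,connectivity=4);q=1+np.argmax(st_[1:,4]);print(nm,p,c[q]+[x0,y0]-p,st_[q])
```

```text
spare [382.7525 184.7974] [ 1.9205 -7.3936] [ 7  0 10  6 52]
a [385.7787 176.4316] [-0.8335 -7.3768] [ 0  0 18  6 73]
b [325.0224 176.5398] [-1.1133  1.392 ] [ 3  9 11  5 44]
c [329.352  168.5447] [-1.0888  1.5869] [ 4  9 10  5 38]
```

Run:
```python
from h import *
st();print(finish_job())
```

```text
t 16.65 tcp [ 0.5473 -0.15    0.1425] jawdir -97.55275981656916 82.44724018343084 z [-0.0029  0.0006 -1.    ] F [ 0.0702  0.015  -2.5578] w 0.4870509070738538 q [  1.0001  19.0444 -12.0181  -0.0451 -59.1042  81.4704]
the job is handed in; nothing more can be done
None
```

The cassette is unlatched and held level about 10 cm above its dock, with all four tubes upright in it. I handed the job in at 16.65 s of the 54 s allowed. I moved the tall tube from the tray's +y pocket into the empty socket and let go, then pinched both catches and lifted straight up.

**Last checks:**
- **Lift:** the tool rose 100.7 mm, from z = 0.0418 to 0.1425 m.
- **Level:** all four caps sit where a level lift predicts, with the same 1–1.5 px camera offset as before the lift. I read two of those caps (the loaded tube and its neighbour) by eye, because the automatic mask picked up background there. The tool is within 0.2° of vertical.
- **Still:** the tool moved about 0.1 mm between the last two readings.
- **Counter:** the short tubes, the look-alikes and the other items look undisturbed in the final side picture.

**Readings that disagreed:**
- **Fingertips:** in the side pictures they appear about 2 cm higher than the stated tool tip. I chose grasp heights that worked either way.
- **Opening:** on the pressed catches it read 42.8 mm against 46 mm stated, and on the tube 22.7 mm against 24 mm. The sensor seems to read a few percent low.
- **Vertical force:** with the cassette hanging it read 4.5 N, then 3.8 N, then about 2.6 N at the end, for a load of about 4 N. I saw no slip in the pictures.

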